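# Reload the drying tray with wet glass angels and clip on the wet-paint clamps

## Robot

A 6-joint arm with a two-finger parallel gripper is mounted at the origin on the work surface. World frame = base frame: x ahead of the robot, y to its left, z up, the work surface at z = 0. Lengths are in m, angles in rad, forces in N, time in s.
With the tool pointing down it reaches from about 0.25 to 0.725 m from the base axis. Payload 4 kg.
Tool frame: the origin (TCP) lies on the centre line of the jaws, within the pads' length; the fingertips stand 22 mm ahead of it and the grasp point (between the pads) lies 3 mm ahead of it (bot.tip_reach is the distance from the TCP to the fingertips, in m); z points along the fingers, y is the line along which they close (so a half turn about z gives the same grasp; the last joint's range is limited). The gripper opens to 85 mm and grips with 20 to 120 N. Pads are 22 mm wide; open, the fingers measure 114 mm over their backs; the gripper's body (76 mm by 85 mm) begins 54 mm behind the grasp point. The pads swing forward as they close: fully open they stand 13 mm farther back than shut.
Start: joints at [1.21, 0.241, 0.005, 1.335, 0, 1.571], TCP at [0.177, 0.468, 0.253] pointing down, gripper open.
Joint ranges: [-2.72, 2.72], [-1.05, 1.87], [-1.09, 1.28], [-1.99, 2.15], [-1.42, 1.44], [-3.14, 3.14]. Speed limits (rad/s): [2.79, 2.79, 3.14, 3.14, 3.14, 3.14].

## Interface

Orientations are given as a unit quaternion [x, y, z, w].
In Python, from workcell import bot gives the robot as it stands. The module is installed in compiled form; this text tells all that it offers.
- The arm moves only by the tool apply_moves, never from a script. Its argument "commands" is a list of rows, each a list of 4 numbers: the shift along the tool's x, y, z scaled (see below), then the turn about the tool's z scaled (see below). In form: [[tx, ty, tz, roll], ...]. A call has exactly 5 rows; each row shifts and turns the commanded pose from where the row before left it, along the tool's axes as they then stand; what a row does not reach is not made up. The controller multiplies each number of a shift by 20 mm and each number of a turn by 60 degrees. A row lasts 1/12 s, in which the tool goes at most 41.7 mm and 7.16 degrees, less where a joint would pass 70% of its speed; a pose out of reach is approached as far as the arm can. A call with a number of a shift or a turn outside -1 to 1 is refused whole. A call with a gripper value outside its range is refused whole. "claw" is the closure, from 0 (fully open) to 1 (shut), set as the call begins (left out, the last holds). The fingers move at their own pace and stop on an object; the grip force is fixed at half the most. Time passes only in rows, so rows that do not move let the fingers close, or fill a call up. It gives the time, the measured TCP pose, the force, the opening and the grip force at its end, in the units of the state.
- bot.get_obs(): the state, without advancing time (a new reading comes with each control period).
- bot.camera(name): name is "side" or "top"; returns a dict with "image" (384x512x3 uint8, blue, green, red), "camera_matrix" (3x3 intrinsics, pixels), "k1" (the pictures are not rectified: a ray, as slopes to the right and down, at radius r is drawn at 1 + k1 r^2 times it, then the intrinsics apply), "R" (3x3) and "t" (3): a world point X has camera coordinates R X + t. Camera axes: x right, y down, z forward; pixel columns grow to the right and rows downward; lengths in m; the calibration is good to about 2 mm. A picture is of the moment at which its call begins. There is no depth.
- bot.job_done(): hands the job in; it is judged then, once.
The state is a dict: "clock": time; "joint_pos": joint angles; "joint_vel": joint speeds; "tau": joint torques, N m; "eef_pos": TCP position; "tool_rot": TCP orientation; "ft_force": force on the tool from outside, world axes, zero at the start; "ft_torque": the same for the moment, N m; "grip_width": finger opening in m; "grasp_force": force on a finger pad.
Only numpy, scipy, OpenCV 4.12 (cv2) and the standard library are available. Lean on these libraries where they do the work, as an engineer would, in place of code of your own. Each camera call takes 0.05 s, during which the arm holds its last target. There are 200 camera calls.

## Task

Turn the drying tray over to the next batch: take the dry dotted plaques out of it and lay them flat on the wooden board, none on top of another, and lay every painted glass angel flat in the tray, one to a compartment, squarely in the middle and all with the yellow head towards the blue back rail. When all that is done, clip one red sprung clamp well onto the upright ear of the green front rail and the other onto the ear of the blue back rail, over each ear's free upright edge from the side, as the sign that the tray is wet. Let go of everything and leave the jar, bottle and brush cup standing where they are.

Things in the scene. Friction and masses are not known exactly. Their poses are not given: they have to be found in the camera images.
- tray: drying tray 204 x 190 mm, floor 6 mm thick; 2 x 2 compartments, each 92 (x) by 91 mm (y), centred at x=+-48, y=+-46.5 mm, dividers 14 high. Origin: centre of the underside. +x to the blue back rail (22 mm high, centred at x=98 mm); the green front rail is at x=-98 mm. On the -y side each rail ends in an upright ear: 8 mm thick (x), 62 tall, from y=-95 to its free edge at y=-155 mm
- ear_front (a point): middle of the free upright edge of the green front ear (tray x=-98 mm, y=-155 mm), 40 mm above the table; axes as the tray's. The ear's plate runs from here in the tray's +y direction; free space lies in -y
- ear_back (a point): middle of the free upright edge of the blue back ear (tray x=+98 mm, y=-155 mm), 40 mm above the table; axes as the tray's. The ear's plate runs from here in the tray's +y direction; free space lies in -y
- board: fixed flat wooden board, 200 (x) x 100 (y) x 10 mm thick, left of the tray. Origin: centre of its underside, on the table
- plaque1: dry white glass plaque with three blue dots (may be absent): 78 (x) x 34 (y) x 12 mm, about 80 g, lying flat in a tray compartment at the start. Origin: centre of the underside, z up
- plaque2: dry white glass plaque with three red dots (may be absent): 78 (x) x 34 (y) x 12 mm, about 80 g, lying flat in a tray compartment at the start. Origin: centre of the underside, z up
- plaque3: dry white glass plaque with three yellow dots (may be absent): 78 (x) x 34 (y) x 12 mm, about 80 g, lying flat in a tray compartment at the start. Origin: centre of the underside, z up
- angel1: flat painted glass angel with green robe, lying on the table (may be absent): 82 mm long, 53 wide over the wings, 12 thick, about 70 g. Origin: centre of the underside; +x to the yellow head, z up. The robe's straight waist, 28 mm wide, runs from x=-29 to 0 mm (grasp at x=-13); white wings x=0 to 26, yellow head disc x=18 to 41, hem 44 mm wide x=-41 to -29
- angel1_head (a point): point 30 mm from angel1's origin towards the head, on its underside
- angel2: flat painted glass angel with red robe, lying on the table (may be absent): 82 mm long, 53 wide over the wings, 12 thick, about 70 g. Origin: centre of the underside; +x to the yellow head, z up. The robe's straight waist, 28 mm wide, runs from x=-29 to 0 mm (grasp at x=-13); white wings x=0 to 26, yellow head disc x=18 to 41, hem 44 mm wide x=-41 to -29
- angel2_head (a point): point 30 mm from angel2's origin towards the head, on its underside
- angel3: flat painted glass angel with blue robe, lying on the table (may be absent): 82 mm long, 53 wide over the wings, 12 thick, about 70 g. Origin: centre of the underside; +x to the yellow head, z up. The robe's straight waist, 28 mm wide, runs from x=-29 to 0 mm (grasp at x=-13); white wings x=0 to 26, yellow head disc x=18 to 41, hem 44 mm wide x=-41 to -29
- angel3_head (a point): point 30 mm from angel3's origin towards the head, on its underside
- angel4: flat painted glass angel with orange robe, lying on the table (may be absent): 82 mm long, 53 wide over the wings, 12 thick, about 70 g. Origin: centre of the underside; +x to the yellow head, z up. The robe's straight waist, 28 mm wide, runs from x=-29 to 0 mm (grasp at x=-13); white wings x=0 to 26, yellow head disc x=18 to 41, hem 44 mm wide x=-41 to -29
- angel4_head (a point): point 30 mm from angel4's origin towards the head, on its underside
- clamp1: red sprung clamp (clothes-peg action), 99 x 64 mm, 24 thick, 90 g, lying flat with its hinge pin (z) upright. Origin: on the pin, underside. At rest the jaws are shut, x is the centre line, jaw tips x=50, handle ends x=-48 mm. Squeeze the handles at x=-38 mm (59 wide at rest, 34 squeezed, 11 N; 20 to 25 N holds it open): the black jaw pads (x=32 to 50) part by 26 mm; they spring shut when released
- clamp1_spring (a joint): opening angle of clamp1: 0 jaws shut, 0.6 rad fully squeezed, about 0.15 when gripping an 8 mm plate; spring 0.5 N m/rad, preloaded by 0.3 rad. The pose given for clamp1 is that of its +y lever: as the clamp opens, its centre line lies at that lever's yaw minus half this angle
- clamp1_mouth (a point): point between clamp1's jaw pads: 39 mm from the hinge towards the jaws, half-way up its thickness
- clamp2: red sprung clamp (clothes-peg action), 99 x 64 mm, 24 thick, 90 g, lying flat with its hinge pin (z) upright. Origin: on the pin, underside. At rest the jaws are shut, x is the centre line, jaw tips x=50, handle ends x=-48 mm. Squeeze the handles at x=-38 mm (59 wide at rest, 34 squeezed, 11 N; 20 to 25 N holds it open): the black jaw pads (x=32 to 50) part by 26 mm; they spring shut when released
- clamp2_spring (a joint): opening angle of clamp2: 0 jaws shut, 0.6 rad fully squeezed, about 0.15 when gripping an 8 mm plate; spring 0.5 N m/rad, preloaded by 0.3 rad. The pose given for clamp2 is that of its +y lever: as the clamp opens, its centre line lies at that lever's yaw minus half this angle
- clamp2_mouth (a point): point between clamp2's jaw pads: 39 mm from the hinge towards the jaws, half-way up its thickness
- paint_jar: amber paint jar with white cap, 44 mm across, 70 mm tall; stays where it is. Origin: centre of the underside
- medium_bottle: clear bottle with yellow cap, 48 mm across, 110 mm tall; stays where it is. Origin: centre of the underside
- brush_mug: blue cup, 72 mm across, 90 mm tall, with paint brushes up to 185 mm; stays where it is. Origin: centre of the underside
There are look-alikes about, which are no part of the job. Leave any turquoise look-alike of the clamp1 alone.

How it is judged:
On the way, in this order (a step that is already met when the one before it is completed fails the run):
1. every plaque present lies flat on the board, every angel present lies flat in a compartment of its own, head towards the blue rail, released (((x of angel1 in the frame of tray between -0.068 and -0.028 m and y of angel1 in the frame of tray between -0.0705 and -0.0225 m and x of angel1_head in the frame of tray above -0.03 m) or (x of angel1 in the frame of tray between -0.068 and -0.028 m and y of angel1 in the frame of tray between 0.0225 and 0.0705 m and x of angel1_head in the frame of tray above -0.03 m) or (x of angel1 in the frame of tray between 0.028 and 0.068 m and y of angel1 in the frame of tray between -0.0705 and -0.0225 m and x of angel1_head in the frame of tray above 0.066 m) or (x of angel1 in the frame of tray between 0.028 and 0.068 m and y of angel1 in the frame of tray between 0.0225 and 0.0705 m and x of angel1_head in the frame of tray above 0.066 m)) and angle between each of angel1, angel2, angel3, angel4, plaque1, plaque2, plaque3's own z axis and vertical below 0.12 rad and z of each of angel1, angel2, angel3, angel4 in the frame of tray below 0.013 m and contact force between each of angel1, angel2, angel3, angel4, plaque1, plaque2, plaque3 and the fingers below 0.3 N and ((x of angel2 in the frame of tray between -0.068 and -0.028 m and y of angel2 in the frame of tray between -0.0705 and -0.0225 m and x of angel2_head in the frame of tray above -0.03 m) or (x of angel2 in the frame of tray between -0.068 and -0.028 m and y of angel2 in the frame of tray between 0.0225 and 0.0705 m and x of angel2_head in the frame of tray above -0.03 m) or (x of angel2 in the frame of tray between 0.028 and 0.068 m and y of angel2 in the frame of tray between -0.0705 and -0.0225 m and x of angel2_head in the frame of tray above 0.066 m) or (x of angel2 in the frame of tray between 0.028 and 0.068 m and y of angel2 in the frame of tray between 0.0225 and 0.0705 m and x of angel2_head in the frame of tray above 0.066 m)) and ((x of angel3 in the frame of tray between -0.068 and -0.028 m and y of angel3 in the frame of tray between -0.0705 and -0.0225 m and x of angel3_head in the frame of tray above -0.03 m) or (x of angel3 in the frame of tray between -0.068 and -0.028 m and y of angel3 in the frame of tray between 0.0225 and 0.0705 m and x of angel3_head in the frame of tray above -0.03 m) or (x of angel3 in the frame of tray between 0.028 and 0.068 m and y of angel3 in the frame of tray between -0.0705 and -0.0225 m and x of angel3_head in the frame of tray above 0.066 m) or (x of angel3 in the frame of tray between 0.028 and 0.068 m and y of angel3 in the frame of tray between 0.0225 and 0.0705 m and x of angel3_head in the frame of tray above 0.066 m)) and ((x of angel4 in the frame of tray between -0.068 and -0.028 m and y of angel4 in the frame of tray between -0.0705 and -0.0225 m and x of angel4_head in the frame of tray above -0.03 m) or (x of angel4 in the frame of tray between -0.068 and -0.028 m and y of angel4 in the frame of tray between 0.0225 and 0.0705 m and x of angel4_head in the frame of tray above -0.03 m) or (x of angel4 in the frame of tray between 0.028 and 0.068 m and y of angel4 in the frame of tray between -0.0705 and -0.0225 m and x of angel4_head in the frame of tray above 0.066 m) or (x of angel4 in the frame of tray between 0.028 and 0.068 m and y of angel4 in the frame of tray between 0.0225 and 0.0705 m and x of angel4_head in the frame of tray above 0.066 m)) and x of plaque1 in the frame of board between -0.1 and 0.1 m and y of plaque1 in the frame of board between -0.05 and 0.05 m and z of plaque1 in the frame of board between 0.006 and 0.015 m and x of plaque2 in the frame of board between -0.1 and 0.1 m and y of plaque2 in the frame of board between -0.05 and 0.05 m and z of plaque2 in the frame of board between 0.006 and 0.015 m and x of plaque3 in the frame of board between -0.1 and 0.1 m and y of plaque3 in the frame of board between -0.05 and 0.05 m and z of plaque3 in the frame of board between 0.006 and 0.015 m), for 0.2 s.
2. then one clamp grips the ear of the green rail and the other the ear of the blue rail, released ((((y of clamp1_mouth in the frame of ear_front between 0 and 0.045 m and x of clamp1_mouth in the frame of ear_front between -0.014 and 0.014 m and z of clamp1_mouth in the frame of ear_front between -0.045 and 0.03 m and value of joint clamp1_spring between 0.07 and 0.32 rad and contact force between clamp1 and the fingers below 0.3 N) and (y of clamp2_mouth in the frame of ear_back between 0 and 0.045 m and x of clamp2_mouth in the frame of ear_back between -0.014 and 0.014 m and z of clamp2_mouth in the frame of ear_back between -0.045 and 0.03 m and value of joint clamp2_spring between 0.07 and 0.32 rad and contact force between clamp2 and the fingers below 0.3 N)) or ((y of clamp2_mouth in the frame of ear_front between 0 and 0.045 m and x of clamp2_mouth in the frame of ear_front between -0.014 and 0.014 m and z of clamp2_mouth in the frame of ear_front between -0.045 and 0.03 m and value of joint clamp2_spring between 0.07 and 0.32 rad and contact force between clamp2 and the fingers below 0.3 N) and (y of clamp1_mouth in the frame of ear_back between 0 and 0.045 m and x of clamp1_mouth in the frame of ear_back between -0.014 and 0.014 m and z of clamp1_mouth in the frame of ear_back between -0.045 and 0.03 m and value of joint clamp1_spring between 0.07 and 0.32 rad and contact force between clamp1 and the fingers below 0.3 N)))), for 0.2 s.
At the end, for the whole second after the job is handed in: Plaques flat on the board; angels flat, one to a compartment, within 20 (x), 24 mm (y) of its centre, head point 18 mm past it to the blue rail; a clamp pinching each ear: mouth 0 to 45 mm past the edge, 14 mm of mid-plane, -45/+30 mm in height, joint 0.07 to 0.32; all released, still (all of step 1 and (((y of clamp1_mouth in the frame of ear_front between 0 and 0.045 m and x of clamp1_mouth in the frame of ear_front between -0.014 and 0.014 m and z of clamp1_mouth in the frame of ear_front between -0.045 and 0.03 m and value of joint clamp1_spring between 0.07 and 0.32 rad and contact force between clamp1 and the fingers below 0.3 N) and (y of clamp2_mouth in the frame of ear_back between 0 and 0.045 m and x of clamp2_mouth in the frame of ear_back between -0.014 and 0.014 m and z of clamp2_mouth in the frame of ear_back between -0.045 and 0.03 m and value of joint clamp2_spring between 0.07 and 0.32 rad and contact force between clamp2 and the fingers below 0.3 N)) or ((y of clamp2_mouth in the frame of ear_front between 0 and 0.045 m and x of clamp2_mouth in the frame of ear_front between -0.014 and 0.014 m and z of clamp2_mouth in the frame of ear_front between -0.045 and 0.03 m and value of joint clamp2_spring between 0.07 and 0.32 rad and contact force between clamp2 and the fingers below 0.3 N) and (y of clamp1_mouth in the frame of ear_back between 0 and 0.045 m and x of clamp1_mouth in the frame of ear_back between -0.014 and 0.014 m and z of clamp1_mouth in the frame of ear_back between -0.045 and 0.03 m and value of joint clamp1_spring between 0.07 and 0.32 rad and contact force between clamp1 and the fingers below 0.3 N))) and linear speed of each of angel1, angel2, angel3, angel4, plaque1, plaque2, plaque3, clamp1, clamp2 below 0.03 m/s); the robot touches nothing.
It fails at once if a bystander (jar, bottle or brush cup) is knocked over or shoved by more than 4 cm (distance of any of paint_jar, medium_bottle, brush_mug from where it was at the start of the episode above 0.04 m or angle between any of paint_jar, medium_bottle, brush_mug's own z axis and vertical above 0.5 rad).
Of plaque1, plaque2, plaque3 only 1 to 3 are there at a start; the rules pass over those that are not, and their reading is None.
Of angel1, angel2, angel3, angel4 only 3 to 4 are there at a start; the rules pass over those that are not, and their reading is None.
At some moment in a run one of angel1, angel2, angel3, angel4 may be knocked a few centimetres aside while the robot is not near it.
Once in a run the grip may slacken for a moment while it holds something.
It also fails if it takes over 210 s, if anything falls off the work surface, if the arm or the gripper's body presses on something with over 40 N, if the wrist force passes 120 N, or if a joint passes its speed limit or range.

## Working session

There is one attempt and no reset: what is moved stays moved. The work goes in short steps, Python scripts to look and compute and a tool call to move; the robot and the scene stay as the last step left them, time stands still between calls to the robot, and variables do not carry over. Pictures are saved under pics/ and viewed, at most 14 in all, crops included, and the job is handed in when it is done.

Besides the shell and the picture viewer there is one more tool, called in YAML: its name, and indented under it one key for each argument. apply_moves: Moves the arm, as the interface text tells. Shifts and turns lie within -1 to 1; 1 stands for 20 mm of shift or 60 degrees of turn. Its arguments: {"type":"object","properties":{"commands":{"type":"array","items":{"type":"array","items":{"type":"number","minimum":-1,"maximum":1}}},"claw":{"type":"number"}},"required":["commands"]}

```bash
mkdir -p pics; cat > h.py <<'E'
from workcell import bot
import numpy as np, cv2
from scipy.spatial.transform import Rotation as Ro
def cam(n,save=None):
    c=bot.camera(n)
    if save: cv2.imwrite('pics/'+save,c['image'])
    return c
def ray(c,uv,z):
    K=c['camera_matrix'];k=np.array([[c['k1'],0,0,0]],float)
    p=cv2.undistortPoints(np.array(uv,float).reshape(-1,1,2),K,np.append(k,0.)).reshape(-1,2)
    d=np.c_[p,np.ones(len(p))]@c['R']; o=-c['R'].T@c['t']
    return o+d*((z-o[2])/d[:,2])[:,None]
def proj(c,X):
    X=np.array(X,float).reshape(-1,3)
    return cv2.projectPoints(X,cv2.Rodrigues(c['R'])[0],np.array(c['t'],float),c['camera_matrix'],np.array([c['k1'],0,0,0,0.]))[0].reshape(-1,2)
E
python3 - <<'E'
from h import *
print(bot.get_obs())
for n in('top','side'):
    c=cam(n,n+'0.png');print(n,c['camera_matrix'],c['k1'],-c['R'].T@c['t'],c['R'])
E
```

```text
{'clock': 0.0, 'joint_pos': array([1.21000648e+00, 2.41410368e-01, 3.70585234e-03, 1.33521487e+00,
       4.71722563e-05, 1.57079043e+00]), 'joint_vel': array([ 0.00047446,  0.0016309 ,  0.00057746, -0.00031785, -0.00092518,
        0.00164332]), 'tau': array([-1.04355000e-03, -3.72323871e+01,  2.52405971e+01,  1.69316382e-02,
       -1.81780247e-04, -8.18390390e-06]), 'eef_pos': array([0.17628218, 0.46725178, 0.25240722]), 'tool_rot': array([ 1.79415125e-01,  9.83772883e-01, -1.04007362e-03, -2.13664429e-04]), 'ft_force': array([-0.70966993,  0.3391435 ,  0.1337837 ]), 'ft_torque': array([ 0.00302034,  0.01686708, -0.01118532]), 'grasp_force': 0.0, 'grip_width': 0.08551526773748093}
top [[409.64363911   0.         258.30079306]
 [  0.         409.64363911 184.30755568]
 [  0.           0.           1.        ]] -0.10868676881072149 [ 0.39190442 -0.05880971  1.1570806 ] [[-1.29745184e-02 -9.99915006e-01 -1.28192419e-03]
 [-9.95253372e-01  1.30376706e-02 -9.64403699e-02]
 [ 9.64488863e-02  2.45720156e-05 -9.95337938e-01]]
side [[366.33400573   0.         263.39871987]
 [  0.         366.33400573 191.66134121]
 [  0.           0.           1.        ]] -0.03780607885544297 [0.44210085 0.72734491 0.77889926] [[-0.99597799 -0.08947854 -0.00462933]
 [-0.05709669  0.67365975 -0.73683275]
 [ 0.06904931 -0.73360489 -0.67605921]]
```

View pics/top0.png

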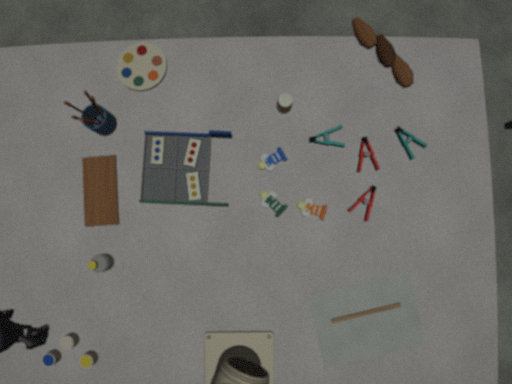

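View pics/side0.png

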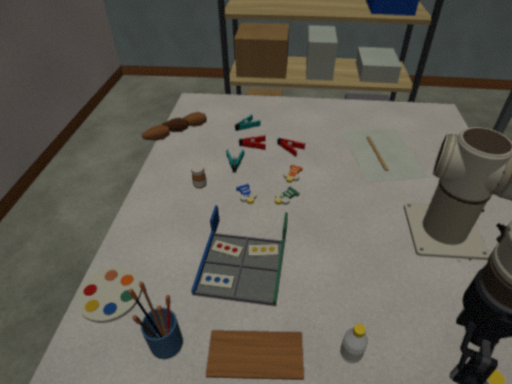

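The top view shows three plaques: blue dots (157,150), red dots (192,152) and yellow dots (193,186). It shows three angels: blue (272,158), green (273,203) and orange (313,208). The red clamps are at (368,155) and (364,203), the board is at (100,190), and the tray is around (180,168). The side view agrees.

```bash
python3 - <<'E'
from h import *
c=cam('top');im=c['image']
np.save('top0.npy',im)
cv2.imwrite('pics/crop.png',cv2.resize(cv2.convertScaleAbs(im[100:250,75:435],alpha=1.6),None,fx=2.2,fy=2.2,interpolation=cv2.INTER_CUBIC))
hsv=cv2.cvtColor(im,cv2.COLOR_BGR2HSV)
for n,(u,v) in dict(bl_rail=(175,133),gr_rail=(175,202),floor=(155,180),board=(100,190),blueang=(279,155),green=(278,208),orange=(318,210),head=(264,165),head2=(301,205),red=(365,148),red2=(370,195),table=(240,150),ear=(222,134)).items(): print(n,hsv[v,u])
E
```

```text
bl_rail [110 137  91]
gr_rail [74 92 69]
floor [60 13 76]
board [ 14 121  93]
blueang [109  87 123]
green [ 74  32 104]
orange [ 11  87 138]
head [ 32  65 142]
head2 [ 75   7 147]
red [ 20   6 124]
red2 [ 7 27 84]
table [  0   8 128]
ear [110 143  48]
```

View pics/crop.png

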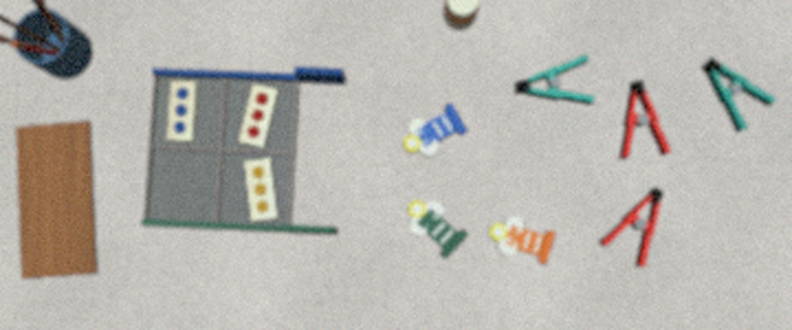

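```bash
cat > m.py <<'E'
from h import *
def comps(mask,amin,roi):
    m=np.zeros_like(mask);u0,u1,v0,v1=roi;m[v0:v1,u0:u1]=mask[v0:v1,u0:u1]
    n,l,s,ce=cv2.connectedComponentsWithStats(m)
    return [(s[i,4],ce[i],(l==i)) for i in range(1,n) if s[i,4]>=amin]
def hs(im,lo,hi):return cv2.inRange(cv2.cvtColor(im,cv2.COLOR_BGR2HSV),np.array(lo),np.array(hi))
def pts(m): v,u=np.nonzero(m);return np.c_[u,v].astype(float)
def axis(P): # PCA
    q=P-P.mean(0);w,V=np.linalg.eigh(q.T@q/len(q));return P.mean(0),V[:,1],np.sqrt(w)
COL=dict(blue=((100,60,50),(120,255,255)),green=((60,30,40),(88,255,140)),orange=((4,60,100),(17,255,255)))
def angels(c,roi):
    im=c['image'];out={}
    heads=[ray(c,[ce],.012)[0][:2] for a,ce,_ in comps(hs(im,(22,45,90),(40,255,255)),8,roi)]
    for k,(lo,hi) in COL.items():
        m=hs(im,lo,hi)
        m=cv2.morphologyEx(m,cv2.MORPH_CLOSE,np.ones((5,5)))
        C=comps(m,60,roi)
        for a,ce,mm in C:
            if a>500: continue
            r=ray(c,pts(mm),.012)[:,:2];r0=r.mean(0)
            h=min(heads,key=lambda h:np.linalg.norm(h-r0)) if heads else r0
            d=h-r0;L=np.linalg.norm(d)
            if L<.03 or L>.075: continue
            d/=L
            out[k]=(h-.0295*d,np.degrees(np.arctan2(d[1],d[0])),L,a)
    return out
E
cat > m0.py <<'E'
from m import *
c=cam('top');im=c['image']
for k,v in angels(c,(235,340,130,230)).items(): print(k,np.round(v[0],4),np.round(v[1:],3))
# rails
for n,lo,hi in(('blue',(100,90,30),(120,255,255)),('green',(60,50,40),(88,255,120))):
    for a,ce,m in comps(hs(im,lo,hi),80,(135,240,125,212)):
        P=pts(m);lo_=P[P[:,0]<205];A=ray(c,lo_,.022)[:,:2];ce2,ax,s=axis(A)
        print('rail',n,a,ce2,np.degrees(np.arctan2(ax[1],ax[0])),'ends y',A[:,1].min(),A[:,1].max(), 'ear end', ray(c,[P[P[:,0]>P[:,0].max()-2].mean(0)],.062),'left end',ray(c,[P[P[:,0]<P[:,0].min()+2].mean(0)],.022), s)
fl=hs(im,(0,0,40),(180,40,100));fl=cv2.morphologyEx(fl,cv2.MORPH_CLOSE,np.ones((9,9)))
for a,ce,m in comps(fl,1500,(125,240,125,212)):
    r=cv2.minAreaRect(np.float32(ray(c,pts(m),.010)[:,:2]));print('floor',r,cv2.boxPoints(r).round(4).tolist())
for a,ce,m in comps(hs(im,(5,60,40),(25,255,255)),1000,(70,130,140,240)):
    r=cv2.minAreaRect(np.float32(ray(c,pts(m),.010)[:,:2]));print('board',r)
roi=(140,215,130,210)
ins=np.zeros(im.shape[:2],np.uint8);g=cv2.cvtColor(im,cv2.COLOR_BGR2HSV)[:,:,2]
wm=((g>115)*255).astype(np.uint8)
wm=cv2.morphologyEx(wm,cv2.MORPH_CLOSE,np.ones((3,3)))
for a,ce,m in comps(wm,100,(147,207,138,201)):
    r=cv2.minAreaRect(np.float32(ray(c,pts(m),.018)[:,:2]));print('plaque',a,ce,r)
red=hs(im,(0,90,60),(9,255,255))|hs(im,(170,90,60),(180,255,255))
blk=hs(im,(0,0,0),(180,255,55))
red=cv2.morphologyEx(red|blk,cv2.MORPH_CLOSE,np.ones((3,3)))
for a,ce,m in comps(red,60,(340,385,130,225)):
    P=ray(c,pts(m),.022)[:,:2]; ar,T=cv2.minEnclosingTriangle(np.float32(P).reshape(-1,1,2)*1000)
    b=pts(m&(blk>0));print('clamp',a,ce,'tri',T.reshape(-1,2).round(1).tolist(),'black',len(b),ray(c,[b.mean(0)],.022)[0] if len(b) else None, 'bbox',P.min(0),P.max(0))
E
python3 m0.py
```

```text
blue [ 0.5718 -0.0947] [1.18297e+02 4.60000e-02 2.04000e+02]
green [ 0.4532 -0.0956] [4.6226e+01 4.4000e-02 1.9800e+02]
orange [ 0.4343 -0.2053] [7.2333e+01 4.6000e-02 2.3000e+02]
rail blue 259 [0.64963192 0.17844831] 86.75981614904273 ends y 0.09291016348133575 0.26209726046519805 ear end [[0.63628463 0.01879984 0.062     ]] left end [[0.6548472  0.26014287 0.022     ]] [0.00205706 0.0478349 ]
rail green 203 [0.45590302 0.18192382] 86.77574567809113 ends y 0.09272745600389627 0.27310580777822 ear end [[0.44488778 0.02968404 0.062     ]] left end [[0.46066295 0.27166108 0.022     ]] [0.0019008  0.05290375]
floor ((0.5546623468399048, 0.14676688611507416), (0.25443634390830994, 0.2135287970304489), 86.6939926147461) [[0.4406999945640564, 0.02590000070631504], [0.6539000272750854, 0.01360000018030405], [0.6686000227928162, 0.26759999990463257], [0.4553999900817871, 0.2799000144004822]]
board ((0.49214720726013184, 0.3947235941886902), (0.19839482009410858, 0.09965402632951736), 3.789149045944214)
plaque 200 [157.025 150.64 ] ((0.6027207970619202, 0.22772520780563354), (0.03192078694701195, 0.07243369519710541), 87.62981414794922)
plaque 253 [191.86561265 152.02371542] ((0.5966778993606567, 0.12772409617900848), (0.03254132345318794, 0.07607153058052063), 76.39069366455078)
plaque 313 [193.03194888 185.62939297] ((0.5006753206253052, 0.1241082027554512), (0.07617032527923584, 0.0324525311589241), 7.181097030639648)
clamp 246 [366.30081301 154.27235772] tri [[535.0, -334.5], [648.2000122070312, -358.0], [542.0999755859375, -406.20001220703125]] black 23 [ 0.62512694 -0.36132847  0.022     ] bbox [ 0.5357647  -0.39988531] [ 0.63290666 -0.33945053]
clamp 232 [365.68965517 201.61637931] tri [[393.8999938964844, -361.5], [429.6000061035156, -302.79998779296875], [507.3999938964844, -394.79998779296875]] black 20 [ 0.48573866 -0.37954858  0.022     ] bbox [ 0.39812683 -0.38603248] [ 0.49294571 -0.30737671]
```

```bash
python3 - <<'E'
from m import *
c=cam('top');s=cam('side')
print('div',ray(c,[[176.2,168.2]],.014))
th=np.radians(-3.24);X=np.array([np.cos(th),np.sin(th)]);Y=np.array([-np.sin(th),np.cos(th)])
C=.5528*X*0
C=np.array([.553,.180]); cx=C@X
for cy in(.203,):
    O=cx*X+cy*Y;print(O)
    tw=lambda x,y,z:np.r_[O+x*X+y*Y,z]
    for cc,n,k,(u0,u1,v0,v1) in((c,'top',4,(120,250,115,220)),(s,'side',4,(180,310,195,315))):
        im=cv2.resize(cc['image'][v0:v1,u0:u1],None,fx=k,fy=k,interpolation=cv2.INTER_CUBIC);im=cv2.convertScaleAbs(im,alpha=1.6)
        for p in[tw(98,95,22),tw(-98,95,22),tw(98,-155,62),tw(-98,-155,62),tw(98,-155,0),tw(-98,-155,0),tw(0,0,14),tw(94,-95,62),tw(-48,46.5,6),tw(48,-46.5,6)] if 0 else [tw(a/1e3,b/1e3,z/1e3) for a,b,z in((98,95,22),(-98,95,22),(98,-155,62),(-98,-155,62),(98,-155,0),(-98,-155,0),(0,0,14),(98,-95,62),(-98,-95,62))]:
            u,v=proj(cc,p)[0];cv2.drawMarker(im,(int((u-u0+.5)*k),int((v-v0+.5)*k)),(0,0,255),cv2.MARKER_CROSS,9,1)
        cv2.imwrite('pics/ov_%s.png'%n,im)
a=cv2.imread('pics/ov_top.png')
b=cv2.imread('pics/ov_side.png')
h=max(a.shape[0],b.shape[0]);W=np.zeros((h,a.shape[1]+b.shape[1],3),np.uint8);W[:a.shape[0],:a.shape[1]]=a;W[:b.shape[0],a.shape[1]:]=b
cv2.imwrite('pics/ov.png',cv2.resize(W,None,fx=.76,fy=.76))
E
```

```text
div [[0.55147155 0.17278117 0.014     ]]
[0.55254972 0.17204571]
```

View pics/ov.png

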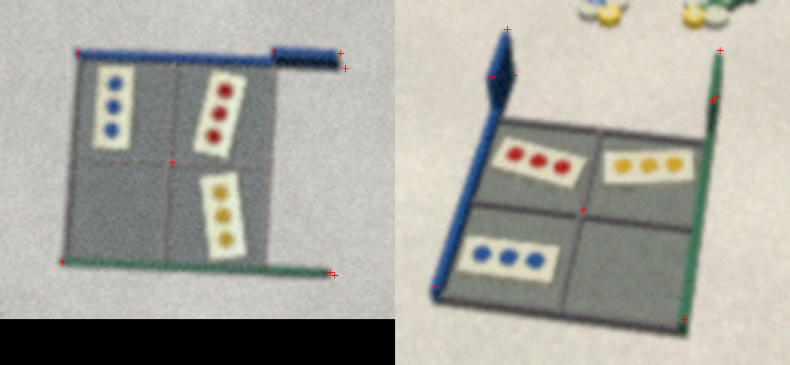

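The overlay matches: the tray centre is at (0.5525, 0.172) with a yaw of -3.2°, and its rails, ears and dividers fall on the image features. Next I compute the moves for the first plaque.

```bash
cat > go.py <<'E'
from h import *
def state(o=None):
    o=o or bot.get_obs();R=Ro.from_quat(o['tool_rot']).as_matrix()
    return o['eef_pos'],np.degrees(np.arctan2(R[1,1],R[0,1])),o
def plan(*wps):
    """wps: (x,y,z,psi); prints roll units then shift units in the frame after the roll"""
    p,psi,o=state();print('at',p.round(4),'psi %.1f'%psi,'j6 %.2f'%o['joint_pos'][5],'w %.4f F %.1f clk %.1f'%(o['grip_width'],o['grasp_force'],o['clock']),'ft',o['ft_force'].round(1))
    for w in wps:
        d=-((w[3]-psi+180)%360-180)/60; a=np.radians(w[3])
        x=np.array([-np.sin(a),np.cos(a)]);y=np.array([np.cos(a),np.sin(a)]);e=np.array(w[:2])-p[:2]
        print('->',np.round(w,4),'roll %.3f  tx %.2f ty %.2f tz %.2f'%(d,e@x/.02,e@y/.02,-(w[2]-p[2])/.02)); p,psi=np.array(w[:3]),w[3]
O=np.array([.5525,.172]);TY=-3.24;_t=np.radians(TY)
TX=np.array([np.cos(_t),np.sin(_t)]);TYv=np.array([-np.sin(_t),np.cos(_t)])
T=lambda x,y:O+x/1e3*TX+y/1e3*TYv
B0=np.array([.4921,.3947]);_b=np.radians(3.79)
B=lambda x,y:B0+x/1e3*np.array([np.cos(_b),np.sin(_b)])+y/1e3*np.array([-np.sin(_b),np.cos(_b)])
E
python3 - <<'E'
from go import *
print(bot.tip_reach)
plan((.6027,.222,.12,87.6),(.6027,.222,.045,87.6))
c=bot.camera('top')
print('jar',ray(c,[[285,101]],.07),'mug',ray(c,[[100,120]],.05),'bottle',ray(c,[[99,263]],.11))
E
```

```text
0.022
at [0.1765 0.4677 0.253 ] psi 69.3 j6 1.57 w 0.0853 F 0.0 clk 0.3 ft [-0.4 -0.2 -0.7]
-> [ 0.6027  0.222   0.12   87.6   ] roll -0.305  tx -21.81 ty -11.38 tz 6.65
-> [6.027e-01 2.220e-01 4.500e-02 8.760e+01] roll -0.000  tx 0.00 ty 0.00 tz 3.75
jar [[ 0.72505318 -0.13472655  0.07      ]] mug [[0.6868633  0.38440566 0.05      ]] bottle [[0.29506861 0.35424474 0.11      ]]
```

apply_moves:
  commands:
    - [0, 0, 0, -0.1]
    - [0, 0, 0, -0.1]
    - [0, 0, 0, -0.105]
    - [0, 0, 0, 0]
    - [0, 0, 0, 0]
  claw: 0.4

```text
clock: 0.77
eef_pos: [0.1765, 0.4678, 0.2533]
tool_rot: [0.022, 1.0, -0.0, -0.0]
ft_force: [-0.3, -0.3, -0.4]
grip_width: 0.0511
grasp_force: 0.0
```

apply_moves:
  commands:
    - [-1, -0.52, 0, 0]
    - [-1, -0.52, 0, 0]
    - [-1, -0.52, 0, 0]
    - [-1, -0.52, 0, 0]
    - [-1, -0.52, 0, 0]

```text
clock: 1.18
eef_pos: [0.275, 0.4112, 0.2534]
tool_rot: [0.022, 1.0, 0.0, 0.0]
ft_force: [-0.6, 0.1, -0.4]
grip_width: 0.0517
grasp_force: 0.0
```

apply_moves:
  commands:
    - [-1, -0.52, 0, 0]
    - [-1, -0.52, 0, 0]
    - [-1, -0.52, 0, 0]
    - [-1, -0.52, 0, 0]
    - [-1, -0.52, 0, 0]

```text
clock: 1.6
eef_pos: [0.373, 0.355, 0.2534]
tool_rot: [0.022, 1.0, 0.0, 0.0]
ft_force: [-0.7, 0.0, 1.3]
grip_width: 0.051
grasp_force: 0.0
```

apply_moves:
  commands:
    - [-1, -0.52, 0, 0]
    - [-1, -0.52, 0, 0]
    - [-1, -0.52, 0, 0]
    - [-1, -0.52, 0, 0]
    - [-1, -0.52, 0, 0]

```text
clock: 2.02
eef_pos: [0.4707, 0.2988, 0.2533]
tool_rot: [0.022, 1.0, 0.0, -0.0]
ft_force: [-0.2, -0.4, 0.5]
grip_width: 0.0513
grasp_force: 0.0
```

apply_moves:
  commands:
    - [-1, -0.52, 0.5, 0]
    - [-1, -0.52, 1, 0]
    - [-1, -0.52, 1, 0]
    - [-1, -0.52, 1, 0]
    - [-1, -0.52, 1, 0]

```text
clock: 2.43
eef_pos: [0.5685, 0.2428, 0.1624]
tool_rot: [0.022, 1.0, 0.0, 0.0]
ft_force: [0.0, 0.7, 0.5]
grip_width: 0.0509
grasp_force: 0.0
```

apply_moves:
  commands:
    - [-0.8, -0.4, 1, 0]
    - [0, 0, 1, 0]
    - [0, 0, 0, 0]
    - [0, 0, 0, 0]
    - [0, 0, 0, 0]

```text
clock: 2.85
eef_pos: [0.5833, 0.2353, 0.1244]
tool_rot: [0.021, 1.0, 0.0, 0.0]
ft_force: [0.2, -0.7, 0.0]
grip_width: 0.0513
grasp_force: 0.0
```

```bash
python3 - <<'E'
from go import *
plan((.6027,.2277,.045,87.6),(.6027,.2277,.035,87.6))
cam('side','s1.png')
im=cv2.imread('pics/s1.png');cv2.imwrite('pics/s1c.png',cv2.resize(im[140:320,160:330],None,fx=3,fy=3))
E
```

```text
at [0.5833 0.2353 0.1244] psi 87.6 j6 0.43 w 0.0513 F 0.0 clk 2.9 ft [ 0.2 -0.7  0. ]
-> [6.027e-01 2.277e-01 4.500e-02 8.760e+01] roll 0.000  tx -0.98 ty -0.34 tz 3.97
-> [6.027e-01 2.277e-01 3.500e-02 8.760e+01] roll -0.000  tx 0.00 ty 0.00 tz 0.50
```

View pics/s1c.png

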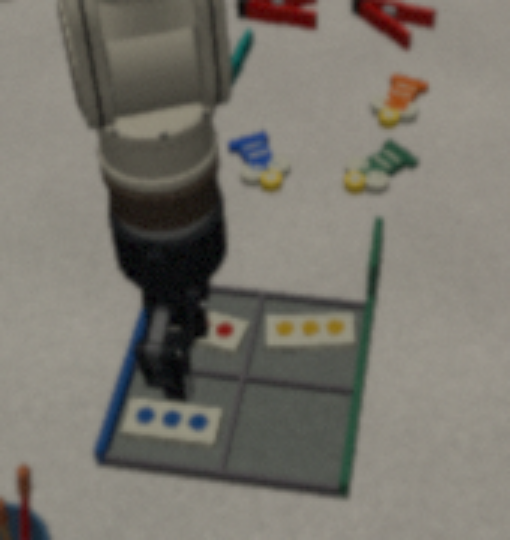

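The side view shows the gripper above the tray (165,330), with the plaques unchanged. Tracking is accurate. I descend and grip shallowly, because this plaque lies near the side wall.

apply_moves:
  commands:
    - [-0.98, -0.34, 0, 0]
    - [0, 0, 1, 0]
    - [0, 0, 1, 0]
    - [0, 0, 1, 0]
    - [0, 0, 0.6, 0]
  claw: 0.48

```text
clock: 3.32
eef_pos: [0.6023, 0.2277, 0.0513]
tool_rot: [0.02, 1.0, 0.0, 0.0]
ft_force: [-0.1, -0.8, -0.6]
grip_width: 0.0445
grasp_force: 0.0
```

apply_moves:
  commands:
    - [0, 0, 0.4, 0]
    - [0, 0, 0.3, 0]
    - [0, 0, 0.22, 0]
    - [0, 0, 0, 0]
    - [0, 0, 0, 0]

```text
clock: 3.73
eef_pos: [0.603, 0.2274, 0.0337]
tool_rot: [0.021, 1.0, 0.0, 0.001]
ft_force: [1.2, 0.1, 0.3]
grip_width: 0.0442
grasp_force: 0.0
```

apply_moves:
  commands:
    - [0, 0, 0, 0]
    - [0, 0, 0, 0]
    - [0, 0, 0, 0]
    - [0, 0, 0, 0]
    - [0, 0, 0, 0]
  claw: 1

```text
clock: 4.15
eef_pos: [0.6034, 0.2275, 0.0343]
tool_rot: [0.021, 1.0, 0.0, 0.001]
ft_force: [-0.4, -1.2, 5.3]
grip_width: 0.0317
grasp_force: 60.2
```

apply_moves:
  commands:
    - [0, 0, 0, 0]
    - [0, 0, -0.2, 0]
    - [0, 0, -0.5, 0]
    - [0, 0, -0.5, 0]
    - [0, 0, -0.5, 0]

```text
clock: 4.57
eef_pos: [0.6024, 0.2271, 0.0677]
tool_rot: [0.021, 1.0, -0.0, -0.0]
ft_force: [0.1, -0.1, -1.0]
grip_width: 0.0318
grasp_force: 59.5
```

```bash
python3 - <<'E'
from go import *
b=[B(-55,25),B(50,25),B(-3,-25)]
plan((*state()[0][:2],.11,93.8),(*b[0],.11,93.8),(*b[0],.039,93.8))
print(b)
E
```

```text
at [0.6024 0.2271 0.0677] psi 87.6 j6 0.40 w 0.0318 F 59.5 clk 4.6 ft [ 0.1 -0.1 -1. ]
-> [ 0.6024  0.2271  0.11   93.8   ] roll -0.103  tx 0.00 ty 0.00 tz -2.12
-> [ 0.4356  0.416   0.11   93.8   ] roll -0.000  tx 7.70 ty 9.98 tz -0.00
-> [4.356e-01 4.160e-01 3.900e-02 9.380e+01] roll -0.000  tx 0.00 ty 0.00 tz 3.55
[array([0.43556779, 0.41600984]), array([0.54033816, 0.42295031]), array([0.49075905, 0.36955638])]
```

apply_moves:
  commands:
    - [0, 0, -1, -0.103]
    - [0, 0, -1.0, 0]
    - [0.7, 0.98, 0, 0]
    - [0.7, 1, 0, 0]
    - [0.7, 1, 0, 0]

```text
clock: 4.98
eef_pos: [0.557, 0.2843, 0.1087]
tool_rot: [-0.032, 0.999, 0.001, 0.001]
ft_force: [0.1, 0.3, -0.7]
grip_width: 0.0319
grasp_force: 59.6
```

apply_moves:
  commands:
    - [0.8, 1, 0, 0]
    - [0.8, 1, 0, 0]
    - [0.8, 1, 0, 0]
    - [0.8, 1, 0, 0]
    - [0.8, 1, 0, 0]

```text
clock: 5.4
eef_pos: [0.4696, 0.3793, 0.1081]
tool_rot: [-0.033, 0.999, 0.0, 0.001]
ft_force: [0.5, 0.5, -1.1]
grip_width: 0.032
grasp_force: 59.6
```

apply_moves:
  commands:
    - [0.8, 1, 0, 0]
    - [0.8, 1, 0, 0]
    - [0, 0, 0.9, 0]
    - [0, 0, 0.9, 0]
    - [0, 0, 0.9, 0]

```text
clock: 5.82
eef_pos: [0.4356, 0.4175, 0.054]
tool_rot: [-0.034, 0.999, 0.001, 0.001]
ft_force: [-0.1, -1.1, -1.3]
grip_width: 0.0315
grasp_force: 59.6
```

apply_moves:
  commands:
    - [0, 0, 0.4, 0]
    - [0, 0, 0.3, 0]
    - [0, 0, 0, 0]
    - [0, 0, 0, 0]
    - [0, 0, 0, 0]

```text
clock: 6.23
eef_pos: [0.4364, 0.4165, 0.0399]
tool_rot: [-0.033, 0.999, 0.001, 0.001]
ft_force: [-0.5, 0.4, -0.3]
grip_width: 0.0318
grasp_force: 59.6
```

apply_moves:
  commands:
    - [0, 0, 0.05, 0]
    - [0, 0, 0, 0]
    - [0, 0, 0, 0]
    - [0, 0, -0.3, 0]
    - [0, 0, -0.7, 0]
  claw: 0.48

```text
clock: 6.65
eef_pos: [0.4345, 0.415, 0.0566]
tool_rot: [-0.033, 0.999, -0.001, -0.002]
ft_force: [0.4, -0.2, 1.0]
grip_width: 0.0446
grasp_force: 0.0
```

apply_moves:
  commands:
    - [0, 0, -1, 0]
    - [0, 0, -1, 0]
    - [0, 0, -0.8, 0]
    - [0, 0, 0, 0]
    - [0, 0, 0, 0]

```text
clock: 7.07
eef_pos: [0.4363, 0.4168, 0.1155]
tool_rot: [-0.033, 0.999, 0.001, 0.001]
ft_force: [-0.9, 0.7, -0.3]
grip_width: 0.0441
grasp_force: 0.0
```

```bash
python3 - <<'E'
from m import *
from go import *
c=cam('top','t2.png')
g=cv2.cvtColor(c['image'],cv2.COLOR_BGR2HSV)[:,:,2]
wm=cv2.morphologyEx(((g>115)*255).astype(np.uint8),cv2.MORPH_CLOSE,np.ones((3,3)))
for a,ce,m in comps(wm,100,(147,207,138,201)):
    print('plaque',a,ce,cv2.minAreaRect(np.float32(ray(c,pts(m),.018)[:,:2])))
plan((.5967,.1277,.11,76.4),(.5967,.1277,.030,76.4))
E
```

```text
plaque 251 [191.84860558 152.09561753] ((0.5965079069137573, 0.1281261444091797), (0.03198118880391121, 0.07601875066757202), 76.28559875488281)
plaque 314 [193.01910828 185.7611465 ] ((0.5004593729972839, 0.12417599558830261), (0.07659509032964706, 0.032312072813510895), 7.485079765319824)
at [0.4356 0.4161 0.1141] psi 93.8 j6 0.70 w 0.0445 F 0.0 clk 7.1 ft [ 0.  -0.3 -0.2]
-> [ 0.5967  0.1277  0.11   76.4   ] roll 0.290  tx -11.22 ty -12.12 tz 0.21
-> [5.967e-01 1.277e-01 3.000e-02 7.640e+01] roll -0.000  tx 0.00 ty 0.00 tz 4.00
```

apply_moves:
  commands:
    - [0, 0, 0, 0.1]
    - [0, 0, 0, 0.1]
    - [0, 0, 0, 0.09]
    - [-0.9, -0.95, 0, 0]
    - [-0.9, -0.95, 0, 0]
  claw: 0.48

```text
clock: 7.53
eef_pos: [0.4604, 0.3706, 0.1121]
tool_rot: [0.117, 0.993, -0.001, -0.001]
ft_force: [0.1, 1.1, -0.2]
grip_width: 0.0445
grasp_force: 0.0
```

apply_moves:
  commands:
    - [-0.9, -0.95, 0, 0]
    - [-0.9, -0.95, 0, 0]
    - [-0.9, -0.95, 0, 0]
    - [-0.9, -0.95, 0, 0]
    - [-0.9, -0.95, 0, 0]

```text
clock: 7.95
eef_pos: [0.5262, 0.2556, 0.1122]
tool_rot: [0.118, 0.993, -0.001, -0.001]
ft_force: [-0.6, 0.3, 0.2]
grip_width: 0.0443
grasp_force: 0.0
```

apply_moves:
  commands:
    - [-0.9, -0.95, 0, 0]
    - [-0.9, -0.95, 0, 0]
    - [-0.9, -0.95, 0, 0]
    - [-0.9, -0.95, 0, 0]
    - [-0.9, -0.95, 0, 0]

```text
clock: 8.37
eef_pos: [0.5914, 0.1423, 0.1121]
tool_rot: [0.118, 0.993, -0.001, -0.002]
ft_force: [-0.5, 0.2, 0.4]
grip_width: 0.0443
grasp_force: 0.0
```

apply_moves:
  commands:
    - [-0.42, -0.72, 0, 0]
    - [0, 0, 0.8, 0]
    - [0, 0, 0.8, 0]
    - [0, 0, 0, 0]
    - [0, 0, 0, 0]

```text
clock: 8.78
eef_pos: [0.5949, 0.1272, 0.0796]
tool_rot: [0.118, 0.993, -0.001, -0.003]
ft_force: [0.2, 0.7, 0.3]
grip_width: 0.0441
grasp_force: 0.0
```

```bash
python3 -c "
from go import *
plan((.5966,.1279,.032,76.4))"
```

```text
at [0.5949 0.1272 0.0796] psi 76.4 j6 0.45 w 0.0441 F 0.0 clk 8.8 ft [0.2 0.7 0.3]
-> [5.966e-01 1.279e-01 3.200e-02 7.640e+01] roll -0.000  tx -0.08 ty 0.05 tz 2.38
```

apply_moves:
  commands:
    - [-0.08, 0.05, 0.8, 0]
    - [0, 0, 0.8, 0]
    - [0, 0, 0.5, 0]
    - [0, 0, 0.28, 0]
    - [0, 0, 0, 0]

```text
clock: 9.2
eef_pos: [0.5975, 0.1284, 0.0331]
tool_rot: [0.118, 0.993, -0.0, -0.001]
ft_force: [0.0, -0.4, 0.1]
grip_width: 0.0444
grasp_force: 0.0
```

apply_moves:
  commands:
    - [0, 0, 0, 0]
    - [0, 0, 0, 0]
    - [0, 0, 0, 0]
    - [0, 0, 0, 0]
    - [0, 0, 0, 0]
  claw: 1

```text
clock: 9.62
eef_pos: [0.599, 0.1285, 0.035]
tool_rot: [0.118, 0.993, 0.0, 0.001]
ft_force: [0.3, -0.2, 1.1]
grip_width: 0.0316
grasp_force: 59.6
```

apply_moves:
  commands:
    - [0, 0, 0, 0]
    - [0, 0, -0.3, 0]
    - [0, 0, -0.7, 0]
    - [0, 0, -1, 0]
    - [0, 0, -1, 0]

```text
clock: 10.03
eef_pos: [0.5978, 0.1282, 0.0945]
tool_rot: [0.118, 0.993, -0.0, -0.001]
ft_force: [0.4, 0.1, -0.1]
grip_width: 0.0316
grasp_force: 59.5
```

apply_moves:
  commands:
    - [0, 0, -1, -0.1]
    - [0, 0, 0, -0.1]
    - [0, 0, 0, -0.09]
    - [0, 0, 0, 0]
    - [0, 0, 0, 0]

```text
clock: 10.45
eef_pos: [0.5984, 0.1283, 0.1145]
tool_rot: [-0.032, 0.999, -0.0, -0.0]
ft_force: [-0.0, -0.9, -1.0]
grip_width: 0.0322
grasp_force: 42.4
```

```bash
python3 -c "
from go import *
plan((*B(50,25),.11,93.8),(*B(50,25),.037,93.8))"
```

```text
at [0.5984 0.1283 0.1145] psi 93.7 j6 0.15 w 0.0322 F 42.4 clk 10.4 ft [-0.  -0.9 -1. ]
-> [ 0.5403  0.423   0.11   93.8   ] roll -0.002  tx 1.92 ty 14.89 tz 0.22
-> [5.403e-01 4.230e-01 3.700e-02 9.380e+01] roll -0.000  tx 0.00 ty 0.00 tz 3.65
```

apply_moves:
  commands:
    - [0, 0, 0, 0]
    - [0, 0, 0, 0]
    - [0, 0, 0, 0]
    - [0, 0, 0, 0]
    - [0, 0, 0, 0]

```text
clock: 10.87
eef_pos: [0.5984, 0.1283, 0.1141]
tool_rot: [-0.033, 0.999, -0.0, -0.0]
ft_force: [-0.0, 0.7, 0.7]
grip_width: 0.0312
grasp_force: 61.3
```

apply_moves:
  commands:
    - [0.12, 1, 0, 0]
    - [0.13, 1, 0, 0]
    - [0.13, 1, 0, 0]
    - [0.13, 1, 0, 0]
    - [0.13, 1, 0, 0]

```text
clock: 11.28
eef_pos: [0.5789, 0.2281, 0.1143]
tool_rot: [-0.033, 0.999, -0.0, -0.0]
ft_force: [0.4, 1.0, -1.3]
grip_width: 0.0314
grasp_force: 61.3
```

apply_moves:
  commands:
    - [0.13, 1, 0, 0]
    - [0.13, 1, 0, 0]
    - [0.13, 1, 0, 0]
    - [0.13, 1, 0, 0]
    - [0.13, 1, 0, 0]

```text
clock: 11.7
eef_pos: [0.5592, 0.3271, 0.1142]
tool_rot: [-0.033, 0.999, -0.0, -0.0]
ft_force: [0.3, -0.4, -0.6]
grip_width: 0.0317
grasp_force: 61.3
```

apply_moves:
  commands:
    - [0.13, 1, 0, 0]
    - [0.13, 1, 0, 0]
    - [0.13, 1, 0, 0]
    - [0.13, 1, 0, 0]
    - [0.13, 0.9, 0, 0]

```text
clock: 12.12
eef_pos: [0.5396, 0.4244, 0.1141]
tool_rot: [-0.033, 0.999, 0.0, -0.0]
ft_force: [-0.7, -0.2, -0.3]
grip_width: 0.0312
grasp_force: 61.3
```

apply_moves:
  commands:
    - [0, 0, 0.9, 0]
    - [0, 0, 0.9, 0]
    - [0, 0, 0, 0]
    - [0, 0, 0, 0]
    - [0, 0, 0, 0]

```text
clock: 12.53
eef_pos: [0.5404, 0.4231, 0.0789]
tool_rot: [-0.033, 0.999, 0.0, 0.0]
ft_force: [-0.4, -0.4, 0.1]
grip_width: 0.031
grasp_force: 61.3
```

```bash
python3 -c "
from go import *
plan((*B(50,25),.037,93.8))
c=cam('side','s2.png');cv2.imwrite('pics/s2c.png',cv2.resize(c['image'][200:384,120:380],None,fx=2.5,fy=2.5))"
```

```text
at [0.5404 0.4231 0.0789] psi 93.8 j6 0.60 w 0.0310 F 61.3 clk 12.5 ft [-0.4 -0.4  0.1]
-> [5.403e-01 4.230e-01 3.700e-02 9.380e+01] roll -0.000  tx 0.00 ty -0.01 tz 2.10
```

View pics/s2c.png

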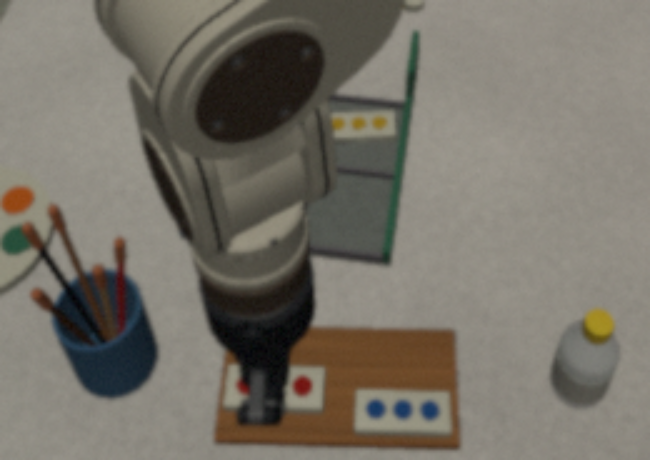

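The plaque with red dots is still held level above the board (270,385), and the blue-dot plaque lies on the board at (403,410). I set this one down.

apply_moves:
  commands:
    - [0, 0, 0.8, 0]
    - [0, 0, 0.7, 0]
    - [0, 0, 0.3, 0]
    - [0, 0, 0.25, 0]
    - [0, 0, 0, 0]

```text
clock: 13.0
eef_pos: [0.5406, 0.4232, 0.0391]
tool_rot: [-0.033, 0.999, 0.0, 0.001]
ft_force: [-1.1, -0.8, 0.1]
grip_width: 0.0315
grasp_force: 61.3
```

apply_moves:
  commands:
    - [0, 0, 0, 0]
    - [0, 0, 0, 0]
    - [0, 0, 0, 0]
    - [0, 0, -0.3, 0]
    - [0, 0, -0.7, 0]
  claw: 0.48

```text
clock: 13.42
eef_pos: [0.5388, 0.4221, 0.0555]
tool_rot: [-0.033, 0.999, -0.001, -0.002]
ft_force: [0.0, -0.3, 0.3]
grip_width: 0.0443
grasp_force: 0.0
```

apply_moves:
  commands:
    - [0, 0, -1, 0]
    - [0, 0, -1, 0]
    - [0, 0, -0.8, 0]
    - [0, 0, 0, 0]
    - [0, 0, 0, 0]

```text
clock: 13.83
eef_pos: [0.5408, 0.4238, 0.1149]
tool_rot: [-0.033, 0.999, 0.001, 0.001]
ft_force: [0.4, 0.1, -1.1]
grip_width: 0.0446
grasp_force: 0.0
```

```bash
python3 -c "
from go import *
plan((.5005,.1242,.11,97.4),(.5005,.1242,.031,97.4))"
```

```text
at [0.5408 0.4238 0.1149] psi 93.8 j6 0.60 w 0.0446 F 0.0 clk 13.8 ft [ 0.4  0.1 -1.1]
-> [ 0.5005  0.1242  0.11   97.4   ] roll -0.060  tx 3.93 ty -14.59 tz 0.24
-> [5.005e-01 1.242e-01 3.100e-02 9.740e+01] roll -0.000  tx 0.00 ty 0.00 tz 3.95
```

apply_moves:
  commands:
    - [0, 0, 0, -0.06]
    - [0.26, -0.97, 0, 0]
    - [0.26, -0.97, 0, 0]
    - [0.26, -0.97, 0, 0]
    - [0.26, -0.97, 0, 0]

```text
clock: 14.25
eef_pos: [0.5281, 0.3421, 0.1111]
tool_rot: [-0.065, 0.998, -0.001, -0.002]
ft_force: [0.1, -0.2, -0.4]
grip_width: 0.0443
grasp_force: 0.0
```

apply_moves:
  commands:
    - [0.26, -0.97, 0, 0]
    - [0.26, -0.97, 0, 0]
    - [0.26, -0.97, 0, 0]
    - [0.26, -0.97, 0, 0]
    - [0.26, -0.97, 0, 0]

```text
clock: 14.67
eef_pos: [0.5148, 0.2425, 0.1115]
tool_rot: [-0.065, 0.998, -0.001, -0.001]
ft_force: [-0.1, 1.0, 0.3]
grip_width: 0.0441
grasp_force: 0.0
```

apply_moves:
  commands:
    - [0.26, -0.97, 0, 0]
    - [0.26, -0.97, 0, 0]
    - [0.26, -0.97, 0, 0]
    - [0.26, -0.97, 0, 0]
    - [0.26, -0.97, 0, 0]

```text
clock: 15.08
eef_pos: [0.5014, 0.1431, 0.1117]
tool_rot: [-0.065, 0.998, -0.0, -0.001]
ft_force: [0.4, -0.1, -1.1]
grip_width: 0.0442
grasp_force: 0.0
```

apply_moves:
  commands:
    - [0.29, -1, 0, 0]
    - [0, 0, 0.8, 0]
    - [0, 0, 0.8, 0]
    - [0, 0, 0, 0]
    - [0, 0, 0, 0]

```text
clock: 15.5
eef_pos: [0.4979, 0.1233, 0.0796]
tool_rot: [-0.065, 0.998, -0.0, -0.002]
ft_force: [0.6, 1.4, 0.4]
grip_width: 0.0445
grasp_force: 0.0
```

```bash
python3 -c "
from go import *
plan((.5005,.1242,.032,97.4))"
```

```text
at [0.4979 0.1233 0.0796] psi 97.4 j6 0.11 w 0.0445 F 0.0 clk 15.5 ft [0.6 1.4 0.4]
-> [5.005e-01 1.242e-01 3.200e-02 9.740e+01] roll -0.000  tx -0.14 ty 0.03 tz 2.38
```

apply_moves:
  commands:
    - [-0.1, 0.03, 0.8, 0]
    - [0, 0, 0.8, 0]
    - [0, 0, 0.5, 0]
    - [0, 0, 0.28, 0]
    - [0, 0, 0, 0]

```text
clock: 15.92
eef_pos: [0.5006, 0.1247, 0.0327]
tool_rot: [-0.065, 0.998, -0.0, -0.001]
ft_force: [-1.0, 0.7, -0.0]
grip_width: 0.0443
grasp_force: 0.0
```

apply_moves:
  commands:
    - [0, 0, 0, 0]
    - [0, 0, 0, 0]
    - [0, 0, 0, 0]
    - [0, 0, 0, 0]
    - [0, 0, 0, 0]
  claw: 1

```text
clock: 16.33
eef_pos: [0.5021, 0.1248, 0.0343]
tool_rot: [-0.065, 0.998, 0.0, 0.001]
ft_force: [-0.0, -0.7, 1.1]
grip_width: 0.032
grasp_force: 59.7
```

apply_moves:
  commands:
    - [0, 0, 0, 0]
    - [0, 0, -0.3, 0]
    - [0, 0, -0.7, 0]
    - [0, 0, -1, 0]
    - [0, 0, -1, 0]

```text
clock: 16.75
eef_pos: [0.5008, 0.1244, 0.094]
tool_rot: [-0.065, 0.998, -0.0, -0.001]
ft_force: [0.1, 0.0, -1.2]
grip_width: 0.0318
grasp_force: 59.6
```

apply_moves:
  commands:
    - [0, 0, -0.8, 0.06]
    - [0, 1, 0, 0]
    - [0, 1, 0, 0]
    - [0, 1, 0, 0]
    - [0, 1, 0, 0]

```text
clock: 17.17
eef_pos: [0.4961, 0.2051, 0.1102]
tool_rot: [-0.033, 0.999, 0.0, 0.0]
ft_force: [0.1, -1.6, -0.2]
grip_width: 0.0315
grasp_force: 59.6
```

apply_moves:
  commands:
    - [0, 1, 0, 0]
    - [-0.1, 1, 0, 0]
    - [-0.1, 1, 0, 0]
    - [-0.1, 1, 0, 0]
    - [0, 1, 0, 0]

```text
clock: 17.58
eef_pos: [0.4957, 0.3056, 0.1099]
tool_rot: [-0.033, 0.999, -0.0, 0.0]
ft_force: [-1.1, -0.4, -0.8]
grip_width: 0.0316
grasp_force: 59.6
```

apply_moves:
  commands:
    - [0, 1, 0, 0]
    - [0, 1, 0, 0]
    - [0, 1, 0, 0]
    - [0, 0, 0, 0]
    - [0, 0, 0, 0]

```text
clock: 18.0
eef_pos: [0.4912, 0.3653, 0.1096]
tool_rot: [-0.034, 0.999, -0.0, -0.0]
ft_force: [0.7, -0.7, -0.9]
grip_width: 0.0316
grasp_force: 59.7
```

```bash
python3 -c "
from go import *
plan((*B(-3,-25),.038,93.8))"
```

```text
at [0.4912 0.3653 0.1096] psi 93.9 j6 0.57 w 0.0316 F 59.7 clk 18.0 ft [ 0.7 -0.7 -0.9]
-> [4.908e-01 3.696e-01 3.800e-02 9.380e+01] roll 0.002  tx 0.01 ty 0.21 tz 3.58
```

apply_moves:
  commands:
    - [0, 0.21, 0.9, 0]
    - [0, 0, 0.9, 0]
    - [0, 0, 0.9, 0]
    - [0, 0, 0.5, 0]
    - [0, 0, 0.36, 0]

```text
clock: 18.42
eef_pos: [0.4905, 0.367, 0.038]
tool_rot: [-0.033, 0.999, -0.001, -0.001]
ft_force: [-16.8, -12.8, 50.1]
grip_width: 0.0314
grasp_force: 64.8
```

apply_moves:
  commands:
    - [0, 0, 0, 0]
    - [0, 0, 0, 0]
    - [0, 0, 0, 0]
    - [0, 0, 0, 0]
    - [0, 0, 0, 0]

```text
clock: 18.83
eef_pos: [0.4916, 0.3687, 0.0388]
tool_rot: [-0.033, 0.999, 0.0, 0.0]
ft_force: [0.1, -0.5, 0.1]
grip_width: 0.0317
grasp_force: 59.7
```

apply_moves:
  commands:
    - [0, 0, 0, 0]
    - [0, 0, 0, 0]
    - [0, 0, 0, 0]
    - [0, 0, -0.3, 0]
    - [0, 0, -0.7, 0]
  claw: 0.48

```text
clock: 19.25
eef_pos: [0.49, 0.3678, 0.057]
tool_rot: [-0.033, 0.999, -0.001, -0.002]
ft_force: [-0.2, 0.6, 0.3]
grip_width: 0.0441
grasp_force: 0.0
```

apply_moves:
  commands:
    - [0, 0, -1, 0]
    - [0, 0, -1, 0]
    - [0, 0, -0.8, 0]
    - [0, 0, 0, 0]
    - [0, 0, 0, 0]

```text
clock: 19.67
eef_pos: [0.4921, 0.3693, 0.116]
tool_rot: [-0.033, 0.999, 0.001, 0.001]
ft_force: [-0.2, -0.7, -0.4]
grip_width: 0.0443
grasp_force: 0.0
```

```bash
cat > ang.py <<'E'
from m import *
from go import *
def look(roi=(235,345,120,240)):
    c=cam('top');A=angels(c,roi)
    for k,v in A.items(): print(k,np.round(v[0],4),np.round(v[1:],3))
    return c,A
def gp(v): # grasp pose: 14 mm behind origin
    a=np.radians(v[1]);g=v[0]-.014*np.array([np.cos(a),np.sin(a)])
    return g,v[1]+90
E
python3 - <<'E'
from ang import *
c,A=look();cv2.imwrite('pics/t3.png',c['image'])
g,psi=gp(A['green'])
plan((*state()[0][:2],.11,psi),(*g,.11,psi),(*g,.025,psi))
g,psi=gp(A['blue']);plan((*g,.11,psi))
E
```

```text
blue [ 0.5719 -0.0947] [1.18386e+02 4.60000e-02 2.05000e+02]
green [ 0.4533 -0.0957] [4.6165e+01 4.4000e-02 2.0100e+02]
orange [ 0.4342 -0.2055] [7.2446e+01 4.6000e-02 2.2800e+02]
at [0.4913 0.3687 0.1146] psi 93.8 j6 0.58 w 0.0442 F 0.0 clk 19.7 ft [ 0.1 -0.5 -0.1]
-> [4.913000e-01 3.687000e-01 1.100000e-01 1.361654e+02] roll -0.706  tx 0.00 ty 0.00 tz 0.23
-> [ 4.436000e-01 -1.058000e-01  1.100000e-01  1.361654e+02] roll -0.000  tx 18.77 ty -14.71 tz -0.00
-> [ 4.436000e-01 -1.058000e-01  2.500000e-02  1.361654e+02] roll -0.000  tx 0.00 ty 0.00 tz 4.25
at [0.4913 0.3687 0.1146] psi 93.8 j6 0.58 w 0.0442 F 0.0 clk 19.7 ft [ 0.1 -0.5 -0.1]
-> [ 5.785000e-01 -1.070000e-01  1.100000e-01  2.083862e+02] roll -1.910  tx 23.00 ty 7.47 tz 0.23
```

apply_moves:
  commands:
    - [0, 0, 0, -0.101]
    - [0, 0, 0, -0.101]
    - [0, 0, 0, -0.101]
    - [0, 0, 0, -0.101]
    - [0, 0, 0, -0.101]

```text
clock: 20.13
eef_pos: [0.4904, 0.368, 0.1126]
tool_rot: [-0.296, 0.955, -0.001, -0.002]
ft_force: [-0.5, -0.5, -0.4]
grip_width: 0.0448
grasp_force: 0.0
```

apply_moves:
  commands:
    - [0, 0, 0, -0.101]
    - [0, 0, 0, -0.1]
    - [0.99, -0.77, 0, 0]
    - [0.99, -0.77, 0, 0]
    - [0.99, -0.77, 0, 0]

```text
clock: 20.55
eef_pos: [0.4822, 0.2928, 0.1125]
tool_rot: [-0.393, 0.92, -0.0, -0.002]
ft_force: [-0.5, -0.1, 0.1]
grip_width: 0.0445
grasp_force: 0.0
```

```bash
python3 - <<'E'
from ang import *
im=cv2.imread('pics/t3.png');c=bot.camera('top');A=angels(dict(c,image=im),(235,345,120,240))
for k,v in A.items():
    a=np.radians(v[1]);d=np.array([np.cos(a),np.sin(a)]);n=np.array([-d[1],d[0]])
    for nm,(lo,hi) in dict(robe=COL[k],head=((22,45,90),(40,255,255))).items():
        P=[ray(c,pts(m),.012)[:,:2] for _,_,m in comps(hs(im,lo,hi),8,(235,345,120,240))]
        P=min(P,key=lambda P:np.linalg.norm(P.mean(0)-v[0]-(.03*d if nm=='head' else -.02*d)))-v[0]
        print(k,nm,len(P),'x',((P@d).min()*1e3).round(1),((P@d).max()*1e3).round(1),((P@d).mean()*1e3).round(1),'y',((P@n).min()*1e3).round(1),((P@n).max()*1e3).round(1),((P@n).mean()*1e3).round(1))
cv2.imwrite('pics/a.png',cv2.convertScaleAbs(cv2.resize(im[140:225,250:335],None,fx=7,fy=7,interpolation=cv2.INTER_NEAREST),alpha=1.6))
E
```

```text
blue robe 186 x -41.1 14.6 -16.3 y -20.7 20.1 -0.2
blue head 48 x 18.5 39.9 29.5 y -11.8 12.2 -0.0
green robe 182 x -39.2 16.6 -14.2 y -20.6 19.1 0.1
green head 51 x 16.8 40.7 29.5 y -11.1 10.9 -0.0
orange robe 216 x -41.8 16.0 -16.6 y -20.3 22.2 0.3
orange head 53 x 17.9 40.9 29.5 y -12.4 12.3 -0.0
```

View pics/a.png

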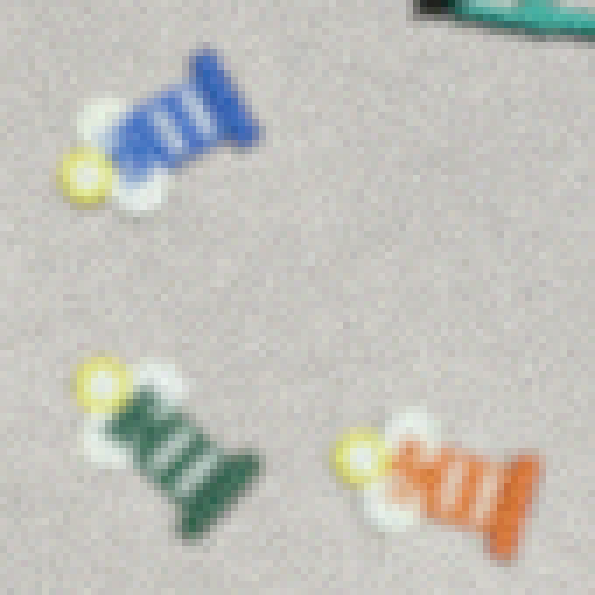

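The angels are clear in the crop: blue (160,120), green (165,440) and orange (440,490). Their measured extents of -41 to +41 mm match the given sizes. I go on to the green angel.

apply_moves:
  commands:
    - [0.99, -0.77, 0, 0]
    - [0.99, -0.77, 0, 0]
    - [0.99, -0.77, 0, 0]
    - [0.99, -0.77, 0, 0]
    - [0.99, -0.77, 0, 0]

```text
clock: 21.02
eef_pos: [0.4693, 0.1678, 0.1131]
tool_rot: [-0.392, 0.92, 0.0, -0.001]
ft_force: [0.9, 0.3, -0.2]
grip_width: 0.0444
grasp_force: 0.0
```

apply_moves:
  commands:
    - [0.99, -0.77, 0, 0]
    - [0.99, -0.77, 0, 0]
    - [0.99, -0.77, 0, 0]
    - [0.99, -0.77, 0, 0]
    - [0.99, -0.77, 0, 0]

```text
clock: 21.43
eef_pos: [0.4563, 0.0432, 0.1133]
tool_rot: [-0.392, 0.92, 0.0, -0.001]
ft_force: [0.7, 0.3, -0.7]
grip_width: 0.0446
grasp_force: 0.0
```

apply_moves:
  commands:
    - [0.99, -0.77, 0, 0]
    - [0.99, -0.77, 0, 0]
    - [0.99, -0.77, 0, 0]
    - [0.99, -0.77, 0, 0]
    - [0.99, -0.8, 0, 0]

```text
clock: 21.85
eef_pos: [0.4436, -0.0816, 0.1134]
tool_rot: [-0.392, 0.92, 0.001, -0.001]
ft_force: [0.3, 0.0, 0.8]
grip_width: 0.0446
grasp_force: 0.0
```

apply_moves:
  commands:
    - [0.97, -0.8, 0, 0]
    - [0, 0, 0.8, 0]
    - [0, 0, 0.8, 0]
    - [0, 0, 0, 0]
    - [0, 0, 0, 0]

```text
clock: 22.27
eef_pos: [0.4413, -0.1055, 0.0811]
tool_rot: [-0.392, 0.92, 0.001, -0.002]
ft_force: [0.9, -0.0, 0.1]
grip_width: 0.0445
grasp_force: 0.0
```

```bash
python3 - <<'E'
from ang import *
c,A=look((235,345,120,240))
g,psi=(.4436,-.1058),136.2
plan((*g,.025,psi),(*T(-48,-46.5),.1,86.8))
E
```

```text
blue [ 0.5722 -0.0952] [1.19316e+02 4.70000e-02 1.94000e+02]
at [ 0.4423 -0.1055  0.0819] psi 136.2 j6 -1.04 w 0.0445 F 0.0 clk 22.3 ft [ 0.4 -0.3  0.3]
-> [ 4.436e-01 -1.058e-01  2.500e-02  1.362e+02] roll -0.000  tx -0.04 ty -0.06 tz 2.85
-> [ 0.5019  0.1283  0.1    86.8   ] roll 0.823  tx -2.26 ty 11.85 tz -3.75
```

apply_moves:
  commands:
    - [-0.02, -0.05, 0.8, 0]
    - [0, 0, 0.8, 0]
    - [0, 0, 0.7, 0]
    - [0, 0, 0.3, 0]
    - [0, 0, 0.2, 0]

```text
clock: 22.73
eef_pos: [0.444, -0.1058, 0.0263]
tool_rot: [-0.392, 0.92, 0.0, -0.0]
ft_force: [0.3, -0.7, 0.0]
grip_width: 0.0445
grasp_force: 0.0
```

apply_moves:
  commands:
    - [0, 0, 0, 0]
    - [0, 0, 0, 0]
    - [0, 0, 0, 0]
    - [0, 0, 0, 0]
    - [0, 0, 0, 0]
  claw: 1

```text
clock: 23.15
eef_pos: [0.4446, -0.1064, 0.0271]
tool_rot: [-0.392, 0.92, -0.0, 0.001]
ft_force: [-0.6, 0.3, 2.2]
grip_width: 0.0256
grasp_force: 59.3
```

apply_moves:
  commands:
    - [0, 0, 0, 0]
    - [0, 0, -0.3, 0]
    - [0, 0, -0.7, 0]
    - [0, 0, -1, 0]
    - [0, 0, -1, 0]

```text
clock: 23.57
eef_pos: [0.4432, -0.1061, 0.0869]
tool_rot: [-0.392, 0.92, 0.001, -0.001]
ft_force: [0.0, 1.1, -1.1]
grip_width: 0.0259
grasp_force: 59.1
```

apply_moves:
  commands:
    - [0, 0, -1, 0.1]
    - [0, 0, 0, 0.1]
    - [0, 0, 0, 0.1]
    - [0, 0, 0, 0.1]
    - [0, 0, 0, 0.1]

```text
clock: 23.98
eef_pos: [0.4439, -0.1063, 0.107]
tool_rot: [-0.138, 0.99, -0.0, 0.0]
ft_force: [-0.6, 0.1, -0.4]
grip_width: 0.026
grasp_force: 59.1
```

apply_moves:
  commands:
    - [0, 0, 0, 0.1]
    - [0, 0, 0, 0.1]
    - [0, 0, 0, 0.12]
    - [0, 0, 0, 0]
    - [0, 0, 0, 0]

```text
clock: 24.4
eef_pos: [0.4439, -0.1062, 0.1067]
tool_rot: [0.025, 1.0, -0.0, -0.0]
ft_force: [-0.3, 0.6, -1.0]
grip_width: 0.0261
grasp_force: 59.1
```

```bash
python3 - <<'E'
from ang import *
g=T(-48-14,-46.5)
plan((*g,.1,86.8),(*g,.033,86.8))
E
```

```text
at [ 0.4439 -0.1062  0.1067] psi 87.2 j6 -0.19 w 0.0261 F 59.1 clk 24.4 ft [-0.3  0.6 -1. ]
-> [ 0.488   0.1291  0.1    86.8   ] roll 0.006  tx -1.54 ty 11.87 tz 0.33
-> [4.880e-01 1.291e-01 3.300e-02 8.680e+01] roll -0.000  tx 0.00 ty 0.00 tz 3.35
```

apply_moves:
  commands:
    - [-0.13, 0.99, 0, 0.006]
    - [-0.13, 0.99, 0, 0]
    - [-0.13, 0.99, 0, 0]
    - [-0.13, 0.99, 0, 0]
    - [-0.13, 0.99, 0, 0]

```text
clock: 24.82
eef_pos: [0.4627, -0.0073, 0.1066]
tool_rot: [0.028, 1.0, -0.0, -0.0]
ft_force: [1.1, 0.2, -1.0]
grip_width: 0.0257
grasp_force: 59.2
```

apply_moves:
  commands:
    - [-0.13, 0.99, 0, 0]
    - [-0.13, 0.99, 0, 0]
    - [-0.13, 0.99, 0, 0]
    - [-0.13, 0.99, 0, 0]
    - [-0.13, 0.99, 0, 0]

```text
clock: 25.23
eef_pos: [0.4814, 0.0909, 0.1066]
tool_rot: [0.028, 1.0, -0.0, -0.0]
ft_force: [0.7, 0.4, -1.2]
grip_width: 0.0258
grasp_force: 59.2
```

apply_moves:
  commands:
    - [-0.13, 0.99, 0, 0]
    - [-0.11, 0.98, 0, 0]
    - [0, 0, 0.8, 0]
    - [0, 0, 0.8, 0]
    - [0, 0, 0, 0]

```text
clock: 25.65
eef_pos: [0.4863, 0.1289, 0.0719]
tool_rot: [0.027, 1.0, -0.001, -0.003]
ft_force: [-0.3, -0.1, -0.4]
grip_width: 0.0259
grasp_force: 59.2
```

```bash
python3 - <<'E'
from ang import *
g=T(-48-14,-46.5)
plan((*g,.033,86.8))
c=cam('side','s3.png');cv2.imwrite('pics/s3c.png',cv2.resize(c['image'][150:330,160:340],None,fx=3,fy=3))
E
```

```text
at [0.4863 0.1289 0.0719] psi 86.9 j6 0.31 w 0.0259 F 59.2 clk 25.6 ft [-0.3 -0.1 -0.4]
-> [4.880e-01 1.291e-01 3.300e-02 8.680e+01] roll 0.001  tx -0.09 ty 0.01 tz 1.95
```

View pics/s3c.png

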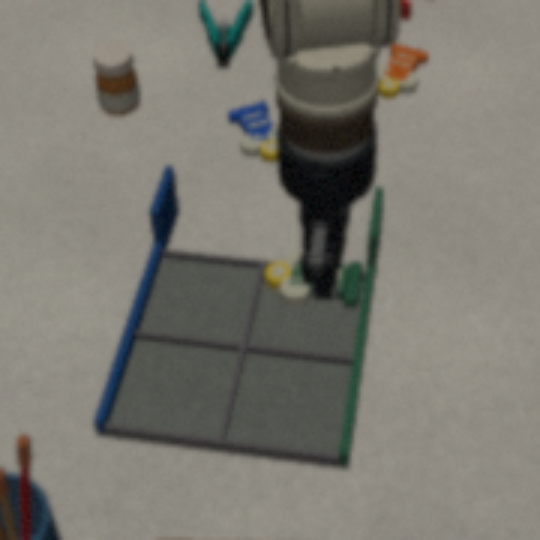

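The green angel is held level with its head at (277,272), towards the blue rail. I lower it slowly.

apply_moves:
  commands:
    - [-0.05, 0, 0.6, 0]
    - [0, 0, 0.6, 0]
    - [0, 0, 0.4, 0]
    - [0, 0, 0.15, 0]
    - [0, 0, 0.1, 0]

```text
clock: 26.12
eef_pos: [0.4895, 0.1287, 0.0375]
tool_rot: [0.029, 1.0, -0.0, -0.0]
ft_force: [0.3, 0.3, -1.1]
grip_width: 0.026
grasp_force: 59.2
```

apply_moves:
  commands:
    - [0, 0, 0.05, 0]
    - [0, 0, 0, 0]
    - [0, 0, 0, 0]
    - [0, 0, 0, 0]
    - [0, 0, 0, 0]

```text
clock: 26.53
eef_pos: [0.4898, 0.129, 0.0369]
tool_rot: [0.029, 1.0, 0.0, 0.0]
ft_force: [0.5, -0.4, -0.6]
grip_width: 0.0259
grasp_force: 59.2
```

apply_moves:
  commands:
    - [0, 0, 0, 0]
    - [0, 0, 0, 0]
    - [0, 0, 0, 0]
    - [0, 0, -0.3, 0]
    - [0, 0, -0.7, 0]
  claw: 0.5

```text
clock: 26.95
eef_pos: [0.488, 0.1285, 0.0554]
tool_rot: [0.029, 1.0, -0.001, -0.002]
ft_force: [-0.2, -0.7, -0.3]
grip_width: 0.0424
grasp_force: 0.0
```

apply_moves:
  commands:
    - [0, 0, -1, 0]
    - [0, 0, -1, 0]
    - [0, 0, -1, 0]
    - [0, 0, 0, 0]
    - [0, 0, 0, 0]

```text
clock: 27.37
eef_pos: [0.4907, 0.1292, 0.1181]
tool_rot: [0.029, 1.0, 0.001, 0.002]
ft_force: [-0.5, -0.5, -0.2]
grip_width: 0.0427
grasp_force: 0.0
```

apply_moves:
  commands:
    - [0, -1, 0, 0]
    - [0, -1, 0, 0]
    - [0, -1, 0, 0]
    - [0, -1, 0, 0]
    - [0, -1, 0, 0]

```text
clock: 27.78
eef_pos: [0.4825, 0.0282, 0.1152]
tool_rot: [0.029, 1.0, -0.0, -0.001]
ft_force: [-0.3, 0.4, -0.4]
grip_width: 0.0422
grasp_force: 0.0
```

```bash
python3 - <<'E'
from ang import *
c,A=look((130,345,120,240))
g,psi=gp(A['blue'])
plan((*state()[0][:2],.11,psi),(*g,.11,psi),(*g,.026,psi))
E
```

```text
blue [ 0.5718 -0.0945] [1.186e+02 4.600e-02 2.060e+02]
orange [ 0.4343 -0.2056] [7.2117e+01 4.6000e-02 2.3000e+02]
at [0.4821 0.0252 0.1152] psi 86.5 j6 0.12 w 0.0426 F 0.0 clk 27.8 ft [-1.2 -1.6 -0. ]
-> [4.821000e-01 2.520000e-02 1.100000e-01 2.086004e+02] roll -2.035  tx 0.00 ty 0.00 tz 0.26
-> [ 5.785000e-01 -1.068000e-01  1.100000e-01  2.086004e+02] roll -0.000  tx 8.10 ty -1.07 tz -0.00
-> [ 5.785000e-01 -1.068000e-01  2.600000e-02  2.086004e+02] roll -0.000  tx 0.00 ty 0.00 tz 4.20
```

apply_moves:
  commands:
    - [0, 0, 0, -0.102]
    - [0, 0, 0, -0.102]
    - [0, 0, 0, -0.102]
    - [0, 0, 0, -0.102]
    - [0, 0, 0, -0.102]

```text
clock: 28.25
eef_pos: [0.4827, 0.029, 0.1153]
tool_rot: [-0.238, 0.971, 0.0, -0.001]
ft_force: [0.5, -0.2, -0.2]
grip_width: 0.0428
grasp_force: 0.0
```

apply_moves:
  commands:
    - [0, 0, 0, -0.102]
    - [0, 0, 0, -0.102]
    - [0, 0, 0, -0.102]
    - [0, 0, 0, -0.102]
    - [0, 0, 0, -0.102]

```text
clock: 28.67
eef_pos: [0.4827, 0.0291, 0.1153]
tool_rot: [-0.486, 0.874, 0.001, -0.001]
ft_force: [-0.1, -0.3, 0.6]
grip_width: 0.0429
grasp_force: 0.0
```

apply_moves:
  commands:
    - [0, 0, 0, -0.102]
    - [0, 0, 0, -0.102]
    - [0, 0, 0, -0.102]
    - [0, 0, 0, -0.102]
    - [0, 0, 0, -0.102]

```text
clock: 29.08
eef_pos: [0.4827, 0.0291, 0.1153]
tool_rot: [-0.699, 0.715, 0.001, -0.001]
ft_force: [-0.0, 0.2, -0.2]
grip_width: 0.0424
grasp_force: 0.0
```

apply_moves:
  commands:
    - [0, 0, 0, -0.102]
    - [0, 0, 0, -0.102]
    - [0, 0, 0, -0.102]
    - [0, 0, 0, -0.102]
    - [0, 0, 0, -0.102]

```text
clock: 29.5
eef_pos: [0.4827, 0.0292, 0.1153]
tool_rot: [0.863, -0.505, -0.001, 0.001]
ft_force: [0.2, -0.0, 0.2]
grip_width: 0.0422
grasp_force: 0.0
```

apply_moves:
  commands:
    - [1, -0.13, 0, 0]
    - [1, -0.13, 0, 0]
    - [1, -0.13, 0, 0]
    - [1, -0.13, 0, 0]
    - [1, -0.13, 0, 0]

```text
clock: 29.92
eef_pos: [0.5432, -0.0526, 0.1152]
tool_rot: [0.862, -0.507, -0.001, 0.0]
ft_force: [-0.2, -0.1, 0.4]
grip_width: 0.0427
grasp_force: 0.0
```

apply_moves:
  commands:
    - [1, -0.13, 0, 0]
    - [1, -0.13, 0, 0]
    - [1, -0.13, 0, 0]
    - [0, 0, 0.8, 0]
    - [0, 0, 0.6, 0]

```text
clock: 30.33
eef_pos: [0.5799, -0.1017, 0.087]
tool_rot: [0.861, -0.508, -0.0, 0.0]
ft_force: [0.3, 1.1, -1.8]
grip_width: 0.0428
grasp_force: 0.0
```

```bash
python3 - <<'E'
from ang import *
c,A=look((130,345,120,240))
plan((.5785,-.1068,.026,208.6))
if 'green' in A: print((A['green'][0]-T(-48,-46.5))*1e3)
E
```

```text
at [ 0.5773 -0.1008  0.0839] psi -151.0 j6 -2.25 w 0.0428 F 0.0 clk 30.4 ft [-1.3  0.5 -2.2]
-> [ 5.785e-01 -1.068e-01  2.600e-02  2.086e+02] roll 0.006  tx 0.29 ty 0.09 tz 2.89
```

apply_moves:
  commands:
    - [0.2, 0.05, 0.8, 0.006]
    - [0, 0, 0.6, 0]
    - [0, 0, 0, 0]
    - [0, 0, 0, 0]
    - [0, 0, 0, 0]

```text
clock: 30.8
eef_pos: [0.5806, -0.1044, 0.0608]
tool_rot: [0.86, -0.51, -0.0, 0.0]
ft_force: [0.5, -0.5, -0.6]
grip_width: 0.0427
grasp_force: 0.0
```

```bash
python3 - <<'E'
from ang import *
plan((.5785,-.1068,.026,208.6))
E
```

```text
at [ 0.5806 -0.1044  0.0608] psi -151.3 j6 -2.25 w 0.0427 F 0.0 clk 30.8 ft [ 0.5 -0.5 -0.6]
-> [ 5.785e-01 -1.068e-01  2.600e-02  2.086e+02] roll 0.002  tx 0.05 ty 0.15 tz 1.74
```

apply_moves:
  commands:
    - [0.05, 0.15, 0.6, 0]
    - [0, 0, 0.5, 0]
    - [0, 0, 0.4, 0]
    - [0, 0, 0.24, 0]
    - [0, 0, 0, 0]

```text
clock: 31.22
eef_pos: [0.5775, -0.1067, 0.0244]
tool_rot: [0.86, -0.51, -0.001, 0.0]
ft_force: [0.6, 0.3, -0.3]
grip_width: 0.0426
grasp_force: 0.0
```

apply_moves:
  commands:
    - [0, 0, 0, 0]
    - [0, 0, 0, 0]
    - [0, 0, 0, 0]
    - [0, 0, 0, 0]
    - [0, 0, 0, 0]
  claw: 1

```text
clock: 31.63
eef_pos: [0.5788, -0.107, 0.0261]
tool_rot: [0.86, -0.51, 0.0, -0.0]
ft_force: [-0.2, -0.9, -0.2]
grip_width: 0.0258
grasp_force: 60.2
```

apply_moves:
  commands:
    - [0, 0, 0, 0]
    - [0, 0, -0.3, 0]
    - [0, 0, -0.7, 0]
    - [0, 0, -1, 0]
    - [0, 0, -1, 0]

```text
clock: 32.05
eef_pos: [0.5777, -0.1069, 0.086]
tool_rot: [0.86, -0.51, -0.001, 0.0]
ft_force: [0.6, 0.9, -1.1]
grip_width: 0.0259
grasp_force: 60.1
```

apply_moves:
  commands:
    - [0, 0, -1, 0.1]
    - [0, 0, 0, 0.1]
    - [0, 0, 0, 0.1]
    - [0, 0, 0, 0.1]
    - [0, 0, 0, 0.1]

```text
clock: 32.47
eef_pos: [0.5784, -0.107, 0.1063]
tool_rot: [-0.697, 0.717, -0.0, 0.0]
ft_force: [-0.6, 0.0, -0.2]
grip_width: 0.0258
grasp_force: 60.1
```

apply_moves:
  commands:
    - [0, 0, 0, 0.1]
    - [0, 0, 0, 0.1]
    - [0, 0, 0, 0.1]
    - [0, 0, 0, 0.1]
    - [0, 0, 0, 0.1]

```text
clock: 32.88
eef_pos: [0.5783, -0.107, 0.106]
tool_rot: [-0.488, 0.873, 0.0, -0.0]
ft_force: [0.5, 0.1, -1.1]
grip_width: 0.0262
grasp_force: 60.1
```

apply_moves:
  commands:
    - [0, 0, 0, 0.1]
    - [0, 0, 0, 0.1]
    - [0, 0, 0, 0.1]
    - [0, 0, 0, 0.1]
    - [0, 0, 0, 0.1]

```text
clock: 33.3
eef_pos: [0.5783, -0.107, 0.106]
tool_rot: [-0.245, 0.969, 0.0, -0.0]
ft_force: [0.2, -0.7, -0.6]
grip_width: 0.026
grasp_force: 60.1
```

apply_moves:
  commands:
    - [0, 0, 0, 0.11]
    - [0, 0, 0, 0.11]
    - [0, 0, 0, 0.11]
    - [0, 0, 0, 0.11]
    - [0, 0, 0, 0.1]

```text
clock: 33.72
eef_pos: [0.5783, -0.107, 0.106]
tool_rot: [0.035, 0.999, 0.0, -0.0]
ft_force: [0.3, -0.8, -0.5]
grip_width: 0.0257
grasp_force: 60.1
```

```bash
python3 - <<'E'
from ang import *
g=T(48-14,-46.5)
plan((*g,.1,86.8),(*g,.033,86.8))
c,A=look((130,345,120,240))
if 'green' in A: print((A['green'][0]-T(-48,-46.5))*1e3)
E
```

```text
at [ 0.5783 -0.107   0.106 ] psi 86.0 j6 -0.11 w 0.0257 F 60.1 clk 33.7 ft [ 0.3 -0.8 -0.5]
-> [ 0.5838  0.1237  0.1    86.8   ] roll -0.014  tx 0.37 ty 11.53 tz 0.30
-> [5.838e-01 1.237e-01 3.300e-02 8.680e+01] roll -0.000  tx 0.00 ty 0.00 tz 3.35
```

apply_moves:
  commands:
    - [0.03, 0.96, 0, -0.014]
    - [0.03, 0.96, 0, 0]
    - [0.03, 0.96, 0, 0]
    - [0.03, 0.96, 0, 0]
    - [0.03, 0.96, 0, 0]

```text
clock: 34.18
eef_pos: [0.5804, -0.0102, 0.106]
tool_rot: [0.024, 1.0, 0.0, -0.0]
ft_force: [1.4, 0.3, -1.6]
grip_width: 0.0259
grasp_force: 60.1
```

apply_moves:
  commands:
    - [0.03, 0.96, 0, 0]
    - [0.03, 0.96, 0, 0]
    - [0.03, 0.96, 0, 0]
    - [0.03, 0.96, 0, 0]
    - [0.03, 0.96, 0, 0]

```text
clock: 34.6
eef_pos: [0.5822, 0.086, 0.106]
tool_rot: [0.024, 1.0, -0.0, -0.0]
ft_force: [0.5, 0.1, 0.5]
grip_width: 0.0264
grasp_force: 60.1
```

apply_moves:
  commands:
    - [0.03, 0.96, 0, 0]
    - [0.03, 0.96, 0, 0]
    - [0, 0, 0.8, 0]
    - [0, 0, 0.8, 0]
    - [0, 0, 0, 0]

```text
clock: 35.02
eef_pos: [0.5807, 0.1236, 0.0709]
tool_rot: [0.024, 1.0, -0.001, -0.003]
ft_force: [-0.9, -0.6, -2.0]
grip_width: 0.0258
grasp_force: 60.1
```

apply_moves:
  commands:
    - [0, 0, 0, 0]
    - [0, 0, 0, 0]
    - [0, 0, 0, 0]
    - [0, 0, 0, 0]
    - [0, 0, 0, 0]

```text
clock: 35.43
eef_pos: [0.5838, 0.1233, 0.0747]
tool_rot: [0.025, 1.0, 0.0, 0.001]
ft_force: [0.1, -0.6, -0.8]
grip_width: 0.0259
grasp_force: 60.1
```

```bash
python3 - <<'E'
from ang import *
g=T(48-14,-46.5)
plan((*g,.033,86.8))
c,A=look((130,345,120,240))
cv2.imwrite('pics/t4.png',c['image']);cv2.imwrite('pics/t4c.png',cv2.convertScaleAbs(cv2.resize(c['image'][100:330,75:435],None,fx=2.2,fy=2.2),alpha=1.6))
E
```

```text
at [0.5838 0.1233 0.0747] psi 87.1 j6 0.26 w 0.0259 F 60.1 clk 35.4 ft [ 0.1 -0.6 -0.8]
-> [5.838e-01 1.237e-01 3.300e-02 8.680e+01] roll 0.005  tx -0.00 ty 0.02 tz 2.08
blue [0.5622 0.1282] [-1.749e+02  3.600e-02  8.400e+01]
green [0.5065 0.1121] [2.7042e+01 7.4000e-02 1.5700e+02]
orange [ 0.4343 -0.2054] [7.2131e+01 4.6000e-02 2.2900e+02]
```

View pics/t4c.png

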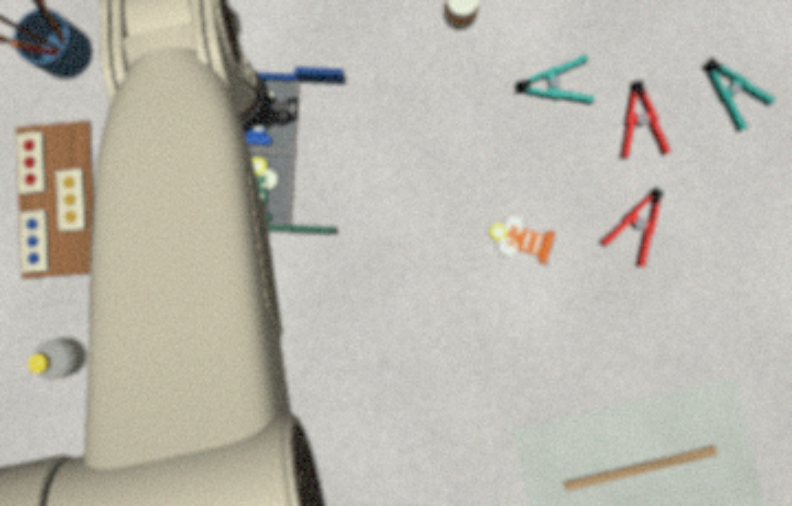

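The crop shows the three plaques flat and apart on the board at (30,162), (70,200) and (33,240). Orange is still at (525,240), and green lies in its front compartment. I lower the blue angel.

apply_moves:
  commands:
    - [0, 0.02, 0.6, 0.005]
    - [0, 0, 0.6, 0]
    - [0, 0, 0.5, 0]
    - [0, 0, 0.15, 0]
    - [0, 0, 0.1, 0]

```text
clock: 35.9
eef_pos: [0.5829, 0.1237, 0.0341]
tool_rot: [0.028, 1.0, -0.0, -0.0]
ft_force: [-0.1, 0.3, -0.7]
grip_width: 0.0259
grasp_force: 60.1
```

apply_moves:
  commands:
    - [0, 0, 0.05, 0]
    - [0, 0, 0, 0]
    - [0, 0, 0, 0]
    - [0, 0, 0, 0]
    - [0, 0, 0, 0]

```text
clock: 36.32
eef_pos: [0.5834, 0.124, 0.0342]
tool_rot: [0.028, 1.0, 0.0, 0.0]
ft_force: [-0.4, -0.7, -0.1]
grip_width: 0.0255
grasp_force: 60.1
```

apply_moves:
  commands:
    - [0, 0, 0, 0]
    - [0, 0, 0, 0]
    - [0, 0, 0, 0]
    - [0, 0, -0.3, 0]
    - [0, 0, -0.7, 0]
  claw: 0.5

```text
clock: 36.73
eef_pos: [0.5815, 0.1235, 0.0523]
tool_rot: [0.028, 1.0, -0.0, -0.002]
ft_force: [-0.0, -0.7, -0.2]
grip_width: 0.0429
grasp_force: 0.0
```

apply_moves:
  commands:
    - [0, 0, -1, 0]
    - [0, 0, -1, 0]
    - [0, 0, -1, 0]
    - [0, -1, 0, 0]
    - [0, -1, 0, 0]

```text
clock: 37.15
eef_pos: [0.5825, 0.0847, 0.1164]
tool_rot: [0.026, 1.0, 0.0, 0.003]
ft_force: [-0.3, 0.1, -0.6]
grip_width: 0.0428
grasp_force: 0.0
```

apply_moves:
  commands:
    - [0.4, -1, 0, 0]
    - [0.4, -1, 0, 0]
    - [0.4, -1, 0, 0]
    - [0.4, -1, 0, 0]
    - [0.4, -1, 0, 0]

```text
clock: 37.57
eef_pos: [0.5351, -0.0146, 0.1143]
tool_rot: [0.028, 1.0, -0.0, 0.0]
ft_force: [-0.4, -0.7, -0.4]
grip_width: 0.0425
grasp_force: 0.0
```

apply_moves:
  commands:
    - [0.5, -1, 0, 0]
    - [0.5, -1, 0, 0]
    - [0.5, -1, 0, 0]
    - [0, 0, 0, 0]
    - [0, 0, 0, 0]

```text
clock: 37.98
eef_pos: [0.502, -0.0728, 0.1143]
tool_rot: [0.029, 1.0, 0.0, 0.0]
ft_force: [0.9, 0.8, -0.6]
grip_width: 0.0426
grasp_force: 0.0
```

```bash
python3 - <<'E'
from ang import *
c,A=look((130,345,120,240))
for k,t in(('green',(-48,-46.5)),('blue',(48,-46.5))):
    if k in A: print(k,(A[k][0]-T(*t))*1e3)
g,psi=gp(A['orange'])
plan((*state()[0][:2],.11,psi),(*g,.11,psi),(*g,.026,psi))
E
```

```text
blue [0.5614 0.1278] [1.78255e+02 4.50000e-02 2.27000e+02]
orange [ 0.4343 -0.2054] [7.2214e+01 4.6000e-02 2.2700e+02]
blue [-36.44410677   4.94989397]
at [ 0.5025 -0.0721  0.1143] psi 86.8 j6 -0.09 w 0.0423 F 0.0 clk 38.0 ft [-0.3 -0.4 -0.1]
-> [ 5.025000e-01 -7.210000e-02  1.100000e-01  1.622141e+02] roll -1.257  tx 0.00 ty 0.00 tz 0.22
-> [ 4.301000e-01 -2.188000e-01  1.100000e-01  1.622141e+02] roll -0.000  tx 8.09 ty 1.21 tz -0.00
-> [ 4.301000e-01 -2.188000e-01  2.600000e-02  1.622141e+02] roll -0.000  tx 0.00 ty 0.00 tz 4.20
```

apply_moves:
  commands:
    - [0, 0, 0, -0.105]
    - [0, 0, 0, -0.105]
    - [0, 0, 0, -0.105]
    - [0, 0, 0, -0.105]
    - [0, 0, 0, -0.105]

```text
clock: 38.45
eef_pos: [0.503, -0.0709, 0.114]
tool_rot: [-0.248, 0.969, -0.0, 0.0]
ft_force: [-0.6, 0.0, 0.1]
grip_width: 0.0425
grasp_force: 0.0
```

apply_moves:
  commands:
    - [0, 0, 0, -0.105]
    - [0, 0, 0, -0.105]
    - [0, 0, 0, -0.105]
    - [0, 0, 0, -0.105]
    - [0, 0, 0, -0.105]

```text
clock: 38.87
eef_pos: [0.503, -0.0708, 0.1139]
tool_rot: [-0.502, 0.865, -0.0, 0.0]
ft_force: [-1.0, -0.5, 0.0]
grip_width: 0.0424
grasp_force: 0.0
```

apply_moves:
  commands:
    - [0, 0, 0, -0.105]
    - [0, 0, 0, -0.105]
    - [1, 0.15, 0, 0]
    - [1, 0.15, 0, 0]
    - [1, 0.15, 0, 0]

```text
clock: 39.28
eef_pos: [0.4763, -0.1257, 0.1139]
tool_rot: [-0.592, 0.806, -0.0, 0.0]
ft_force: [-0.1, 0.1, -0.4]
grip_width: 0.0426
grasp_force: 0.0
```

apply_moves:
  commands:
    - [1, 0.15, 0, 0]
    - [1, 0.15, 0, 0]
    - [1, 0.15, 0, 0]
    - [1, 0.15, 0, 0]
    - [1, 0.15, 0, 0]

```text
clock: 39.7
eef_pos: [0.4316, -0.2173, 0.114]
tool_rot: [-0.592, 0.806, -0.0, 0.0]
ft_force: [0.5, 0.9, 0.1]
grip_width: 0.0426
grasp_force: 0.0
```

apply_moves:
  commands:
    - [0.1, 0.01, 0.8, 0]
    - [0, 0, 0.8, 0]
    - [0, 0, 0.5, 0]
    - [0, 0, 0, 0]
    - [0, 0, 0, 0]

```text
clock: 40.12
eef_pos: [0.4306, -0.2184, 0.0715]
tool_rot: [-0.591, 0.806, 0.0, -0.0]
ft_force: [1.1, 0.7, 0.7]
grip_width: 0.0429
grasp_force: 0.0
```

```bash
python3 - <<'E'
from ang import *
plan((.4301,-.2188,.026,162.2))
c=bot.camera('top');im=c['image'];cv2.imwrite('pics/t5.png',im);roi=(130,235,120,215)
inT=lambda P:((np.array(P)[:2]-O)@np.c_[TX,TYv]*1e3).round(1)
for a,ce,m in comps(hs(im,(22,45,90),(40,255,255)),8,roi): print('head',a,ce.round(1),inT(ray(c,[ce],.018)[0]))
for k in('green','blue'):
    for a,ce,m in comps(hs(im,*COL[k]),40,roi):
        P=(ray(c,pts(m),.018)[:,:2]-O)@np.c_[TX,TYv]*1e3;print(k,a,ce.round(1),'x',P[:,0].min().round(1),P[:,0].max().round(1),'mean',P.mean(0).round(1))
E
```

```text
at [ 0.4306 -0.2184  0.0715] psi 162.5 j6 -1.73 w 0.0429 F 0.0 clk 40.1 ft [1.1 0.7 0.7]
-> [ 4.301e-01 -2.188e-01  2.600e-02  1.622e+02] roll 0.005  tx 0.03 ty 0.01 tz 2.27
head 60 [193.2 142.2] [ 74.8 -43.8]
head 62 [191.9 174.8] [-18.5 -45.7]
green 488 [185.9 197.8] x -101.2 -32.7 mean [-83.7 -32.6]
blue 284 [188.4 133.3] x 92.5 111.9 mean [ 99.8 -28. ]
blue 194 [192.3 159.6] x 2.9 58.1 mean [ 24.9 -44.4]
```

apply_moves:
  commands:
    - [0.03, 0.01, 0.8, 0.005]
    - [0, 0, 0.7, 0]
    - [0, 0, 0.4, 0]
    - [0, 0, 0.2, 0]
    - [0, 0, 0.15, 0]

```text
clock: 40.58
eef_pos: [0.4302, -0.2195, 0.0268]
tool_rot: [-0.589, 0.808, -0.0, 0.0]
ft_force: [0.5, -0.2, 0.4]
grip_width: 0.0429
grasp_force: 0.0
```

apply_moves:
  commands:
    - [0, 0, 0, 0]
    - [0, 0, 0, 0]
    - [0, 0, 0, 0]
    - [0, 0, 0, 0]
    - [0, 0, 0, 0]
  claw: 1

```text
clock: 41.0
eef_pos: [0.4303, -0.2198, 0.0273]
tool_rot: [-0.589, 0.808, -0.001, 0.0]
ft_force: [-0.1, 0.6, 2.5]
grip_width: 0.0258
grasp_force: 59.3
```

apply_moves:
  commands:
    - [0, 0, 0, 0]
    - [0, 0, -0.3, 0]
    - [0, 0, -0.7, 0]
    - [0, 0, -1, 0]
    - [0, 0, -1, 0]

```text
clock: 41.42
eef_pos: [0.4289, -0.2192, 0.0869]
tool_rot: [-0.589, 0.808, 0.001, -0.001]
ft_force: [1.6, -0.3, -0.8]
grip_width: 0.0258
grasp_force: 59.1
```

apply_moves:
  commands:
    - [0, 0, -1, 0.1]
    - [0, 0, 0, 0.1]
    - [0, 0, 0, 0.1]
    - [0, 0, 0, 0.1]
    - [0, 0, 0, 0.1]

```text
clock: 41.83
eef_pos: [0.4296, -0.2195, 0.1071]
tool_rot: [-0.357, 0.934, 0.0, -0.0]
ft_force: [0.8, -0.3, -0.4]
grip_width: 0.0258
grasp_force: 59.1
```

apply_moves:
  commands:
    - [0, 0, 0, 0.1]
    - [0, 0, 0, 0.1]
    - [0, 0, 0, 0.1]
    - [0, 0, 0, 0.1]
    - [0, 0, 0, 0.1]

```text
clock: 42.25
eef_pos: [0.4294, -0.2194, 0.1068]
tool_rot: [-0.103, 0.995, 0.0, -0.0]
ft_force: [0.8, 0.3, -0.7]
grip_width: 0.0261
grasp_force: 59.1
```

apply_moves:
  commands:
    - [0, 0, 0, 0.1]
    - [0, 0, 0, 0.1]
    - [0, 0, 0, 0.06]
    - [0, 0, 0, 0]
    - [0, 0, 0, 0]

```text
clock: 42.67
eef_pos: [0.4296, -0.2195, 0.1068]
tool_rot: [0.029, 1.0, 0.0, -0.0]
ft_force: [-0.0, -1.0, -0.6]
grip_width: 0.026
grasp_force: 59.1
```

```bash
python3 - <<'E'
from ang import *
g=T(-48-13.5,46.5)
plan((*g,.107,86.8),(*g,.033,86.8))
E
```

```text
at [ 0.4296 -0.2195  0.1068] psi 86.6 j6 -0.41 w 0.0260 F 59.1 clk 42.7 ft [-0.  -1.  -0.6]
-> [ 0.4937  0.2219  0.107  86.8   ] roll -0.003  tx -1.97 ty 22.22 tz -0.01
-> [4.937e-01 2.219e-01 3.300e-02 8.680e+01] roll -0.000  tx 0.00 ty 0.00 tz 3.70
```

apply_moves:
  commands:
    - [-0.09, 1, 0, -0.003]
    - [-0.09, 1, 0, 0]
    - [-0.09, 1, 0, 0]
    - [-0.09, 1, 0, 0]
    - [-0.09, 1, 0, 0]

```text
clock: 43.08
eef_pos: [0.4445, -0.1194, 0.1068]
tool_rot: [0.028, 1.0, 0.0, -0.0]
ft_force: [0.3, 0.7, -0.5]
grip_width: 0.0261
grasp_force: 59.2
```

apply_moves:
  commands:
    - [-0.09, 1, 0, 0]
    - [-0.09, 1, 0, 0]
    - [-0.09, 1, 0, 0]
    - [-0.09, 1, 0, 0]
    - [-0.09, 1, 0, 0]

```text
clock: 43.5
eef_pos: [0.4592, -0.02, 0.1068]
tool_rot: [0.028, 1.0, -0.0, -0.0]
ft_force: [0.3, -0.1, -0.6]
grip_width: 0.0256
grasp_force: 59.2
```

apply_moves:
  commands:
    - [-0.09, 1, 0, 0]
    - [-0.09, 1, 0, 0]
    - [-0.09, 1, 0, 0]
    - [-0.09, 1, 0, 0]
    - [-0.09, 1, 0, 0]

```text
clock: 43.92
eef_pos: [0.474, 0.0793, 0.1068]
tool_rot: [0.028, 1.0, -0.0, -0.0]
ft_force: [0.6, -0.1, -0.6]
grip_width: 0.0258
grasp_force: 59.2
```

apply_moves:
  commands:
    - [-0.09, 1, 0, 0]
    - [-0.09, 1, 0, 0]
    - [-0.09, 1, 0, 0]
    - [-0.09, 1, 0, 0]
    - [-0.09, 1, 0, 0]

```text
clock: 44.33
eef_pos: [0.4887, 0.1786, 0.1067]
tool_rot: [0.028, 1.0, -0.0, -0.0]
ft_force: [0.0, -0.0, -0.5]
grip_width: 0.026
grasp_force: 59.2
```

apply_moves:
  commands:
    - [-0.09, 1, 0, 0]
    - [-0.08, 1, 0, 0]
    - [0, 0.22, 0.8, 0]
    - [0, 0, 0.8, 0]
    - [0, 0, 0, 0]

```text
clock: 44.75
eef_pos: [0.4924, 0.2215, 0.0718]
tool_rot: [0.027, 1.0, -0.001, -0.003]
ft_force: [-0.5, -0.5, -1.3]
grip_width: 0.0258
grasp_force: 59.2
```

apply_moves:
  commands:
    - [0, 0, 0, 0]
    - [0, 0, 0, 0]
    - [0, 0, 0, 0]
    - [0, 0, 0, 0]
    - [0, 0, 0, 0]

```text
clock: 45.17
eef_pos: [0.4953, 0.2217, 0.0756]
tool_rot: [0.029, 1.0, 0.0, 0.001]
ft_force: [-0.7, -0.2, 0.3]
grip_width: 0.0257
grasp_force: 59.2
```

```bash
python3 - <<'E'
from ang import *
g=T(-48-13.5,46.5)
plan((*g,.034,86.8))
E
```

```text
at [0.4953 0.2217 0.0756] psi 86.7 j6 0.48 w 0.0257 F 59.2 clk 45.2 ft [-0.7 -0.2  0.3]
-> [4.937e-01 2.219e-01 3.400e-02 8.680e+01] roll -0.002  tx 0.08 ty 0.00 tz 2.08
```

apply_moves:
  commands:
    - [0.07, 0, 0.6, 0]
    - [0, 0, 0.6, 0]
    - [0, 0, 0.5, 0]
    - [0, 0, 0.2, 0]
    - [0, 0, 0.13, 0]

```text
clock: 45.58
eef_pos: [0.493, 0.2216, 0.0334]
tool_rot: [0.029, 1.0, -0.0, -0.001]
ft_force: [-0.3, -0.3, -1.1]
grip_width: 0.0259
grasp_force: 59.2
```

apply_moves:
  commands:
    - [0, 0, 0.05, 0]
    - [0, 0, 0, 0]
    - [0, 0, 0, 0]
    - [0, 0, 0, 0]
    - [0, 0, 0, 0]

```text
clock: 46.0
eef_pos: [0.4937, 0.2221, 0.0334]
tool_rot: [0.029, 1.0, 0.0, 0.0]
ft_force: [0.0, -0.4, -1.0]
grip_width: 0.026
grasp_force: 59.2
```

apply_moves:
  commands:
    - [0, 0, 0, 0]
    - [0, 0, 0, 0]
    - [0, 0, 0, 0]
    - [0, 0, -0.3, 0]
    - [0, 0, -0.7, 0]
  claw: 0.5

```text
clock: 46.42
eef_pos: [0.4919, 0.2212, 0.0519]
tool_rot: [0.029, 1.0, -0.001, -0.002]
ft_force: [0.1, -0.2, 0.3]
grip_width: 0.043
grasp_force: 0.0
```

apply_moves:
  commands:
    - [0, 0, -1, 0]
    - [0, 0, -1, 0]
    - [0, 0, -1, 0]
    - [0, -1, 0, 0]
    - [0, -1, 0, 0]

```text
clock: 46.83
eef_pos: [0.4925, 0.1829, 0.1155]
tool_rot: [0.028, 1.0, 0.001, 0.002]
ft_force: [0.1, -0.2, 0.8]
grip_width: 0.0426
grasp_force: 0.0
```

apply_moves:
  commands:
    - [0, -1, 0, 0]
    - [0, -1, 0, 0]
    - [0, -1, 0, 0]
    - [0, -1, 0, 0]
    - [0, -1, 0, 0]
  claw: 0

```text
clock: 47.25
eef_pos: [0.4853, 0.0812, 0.1137]
tool_rot: [0.029, 1.0, 0.0, 0.0]
ft_force: [0.2, -0.3, -0.4]
grip_width: 0.0853
grasp_force: 0.0
```

apply_moves:
  commands:
    - [0, -1, 0, 0]
    - [0, -1, 0, 0]
    - [0, -1, 0, 0]
    - [0, -1, 0, 0]
    - [0, -1, 0, 0]

```text
clock: 47.67
eef_pos: [0.4796, -0.0187, 0.1137]
tool_rot: [0.029, 1.0, -0.0, 0.0]
ft_force: [0.3, -0.6, -1.2]
grip_width: 0.0854
grasp_force: 0.0
```

apply_moves:
  commands:
    - [0, -1, 0, 0]
    - [0, -1, 0, 0]
    - [0, -1, 0, 0]
    - [0, -1, 0, 0]
    - [0, 0, 0, 0]

```text
clock: 48.08
eef_pos: [0.4751, -0.1005, 0.1138]
tool_rot: [0.031, 1.0, -0.001, 0.001]
ft_force: [-0.8, 0.8, -0.2]
grip_width: 0.0857
grasp_force: 0.0
```

```bash
cat > tray.py <<'E'
from ang import *
def tray(c):
    im=c['image'];roi=(130,235,120,215)
    M=np.c_[TX,TYv]
    for a,ce,m in comps(hs(im,(22,45,90),(40,255,255)),8,roi): print('head',a,((ray(c,[ce],.018)[0][:2]-O)@M*1e3).round(1))
    for k in COL:
        for a,ce,m in comps(hs(im,*COL[k]),40,roi):
            P=(ray(c,pts(m),.018)[:,:2]-O)@M*1e3;print(k,a,'x',P[:,0].min().round(1),P[:,0].max().round(1),'mean',P.mean(0).round(1))
def clamps(c,roi=(335,390,130,225)):
    im=c['image'];out=[]
    red=hs(im,(0,90,60),(9,255,255))|hs(im,(170,90,60),(180,255,255));blk=hs(im,(0,0,0),(180,255,55))
    red=cv2.morphologyEx(red|blk,cv2.MORPH_CLOSE,np.ones((3,3)))
    for a,ce,m in comps(red,60,roi):
        P=ray(c,pts(m),.022)[:,:2];_,Tr=cv2.minEnclosingTriangle(np.float32(P).reshape(-1,1,2)*1000);Tr=Tr.reshape(-1,2)/1e3
        b=ray(c,[pts(m&(blk>0)).mean(0)],.022)[0][:2]
        i=np.argmin(np.linalg.norm(Tr-b,axis=1));mid=(Tr.sum(0)-Tr[i])/2;d=b-mid;d/=np.linalg.norm(d)
        h=np.degrees(np.arctan2(d[1],d[0]));e=(P-b)@d
        # handle end at -48, jaw tip +50: centre line from extremes
        pin=b+d*((e.max()+e.min())/2-.001); print('clamp pin',pin.round(4),'from pads',(b-.041*d).round(4),'head %.1f'%h,'len %.1f'%((e.max()-e.min())*1e3)); out.append((pin,h))
    return out
E
python3 - <<'E'
from tray import *
c=cam('top','t6.png');tray(c);C=clamps(c)
for p,h in C:
    a=np.radians(h);g=p-.038*np.array([np.cos(a),np.sin(a)]);plan((*g,.1,h+90),(*g,.027,h+90))
cv2.imwrite('pics/t6c.png',cv2.convertScaleAbs(cv2.resize(c['image'][115:230,75:260],None,fx=4,fy=4),alpha=1.6))
E
```

```text
head 60 [ 74.2 -43.8]
head 65 [-20.   48.3]
head 64 [-18.6 -45.4]
blue 287 x 92.6 111.0 mean [ 99.8 -27.6]
blue 192 x 2.9 58.1 mean [ 25.  -44.4]
green 471 x -101.1 -32.8 mean [-83.1 -36.9]
orange 218 x -90.8 -33.9 mean [-65.5  48.4]
clamp pin [ 0.5835 -0.3651] from pads [ 0.584 -0.365] head 5.5 len 92.7
clamp pin [ 0.4509 -0.357 ] from pads [ 0.4509 -0.357 ] head -31.9 len 94.2
at [ 0.4751 -0.099   0.1137] psi 86.5 j6 -0.14 w 0.0852 F 0.0 clk 48.1 ft [-0.3 -0.8 -0.2]
-> [ 0.5457 -0.3687  0.1    95.5227] roll -0.150  tx -2.22 ty -13.76 tz 0.68
-> [ 5.45700e-01 -3.68700e-01  2.70000e-02  9.55227e+01] roll -0.000  tx 0.00 ty 0.00 tz 3.65
at [ 0.4751 -0.099   0.1137] psi 86.5 j6 -0.14 w 0.0852 F 0.0 clk 48.1 ft [-0.3 -0.8 -0.2]
-> [ 0.4187 -0.3369  0.1    58.0547] roll 0.474  tx -3.90 ty -11.58 tz 0.68
-> [ 4.18700e-01 -3.36900e-01  2.70000e-02  5.80547e+01] roll -0.000  tx 0.00 ty 0.00 tz 3.65
```

View pics/t6c.png

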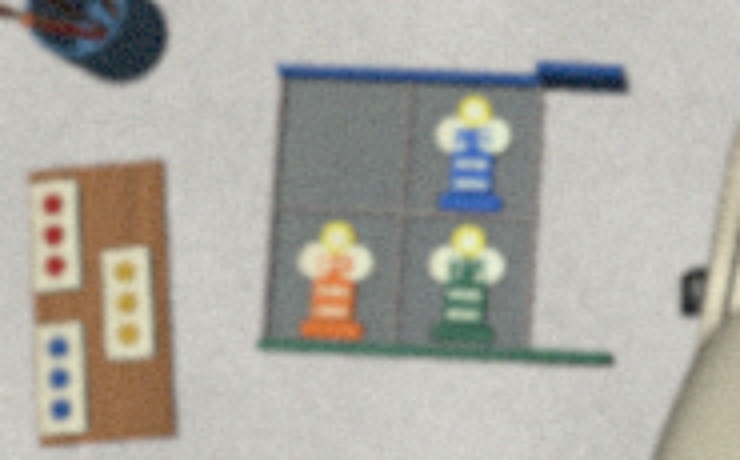

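The crop shows orange (337,280), green (465,285) and blue (470,150) each squarely in its own compartment, heads towards the blue rail, with the plaques flat on the board. Next is the first clamp.

apply_moves:
  commands:
    - [0, 0, 0, -0.08]
    - [0, 0, 0, -0.08]
    - [-0.15, -0.99, 0, 0]
    - [-0.15, -0.99, 0, 0]
    - [-0.15, -0.99, 0, 0]

```text
clock: 48.55
eef_pos: [0.4909, -0.155, 0.1135]
tool_rot: [-0.056, 0.998, 0.0, 0.0]
ft_force: [0.7, 0.5, -0.2]
grip_width: 0.0855
grasp_force: 0.0
```

apply_moves:
  commands:
    - [-0.15, -0.99, 0, 0]
    - [-0.15, -0.99, 0, 0]
    - [-0.15, -0.99, 0, 0]
    - [-0.15, -0.99, 0, 0]
    - [-0.15, -0.99, 0, 0]

```text
clock: 48.97
eef_pos: [0.5168, -0.2522, 0.1134]
tool_rot: [-0.056, 0.998, 0.0, 0.0]
ft_force: [0.7, 0.5, 0.0]
grip_width: 0.0856
grasp_force: 0.0
```

apply_moves:
  commands:
    - [-0.15, -0.99, 0, 0]
    - [-0.15, -0.99, 0, 0]
    - [-0.15, -0.99, 0, 0]
    - [-0.15, -0.99, 0, 0]
    - [-0.15, -0.99, 0, 0]

```text
clock: 49.38
eef_pos: [0.5427, -0.3489, 0.1133]
tool_rot: [-0.056, 0.998, 0.0, 0.0]
ft_force: [0.5, 0.3, 0.1]
grip_width: 0.085
grasp_force: 0.0
```

apply_moves:
  commands:
    - [-0.15, -0.95, 0.5, 0]
    - [0, 0, 0.8, 0]
    - [0, 0, 0.5, 0]
    - [0, 0, 0, 0]
    - [0, 0, 0, 0]

```text
clock: 49.8
eef_pos: [0.5465, -0.3661, 0.0762]
tool_rot: [-0.056, 0.998, 0.001, -0.001]
ft_force: [-0.3, 0.1, 0.1]
grip_width: 0.0855
grasp_force: 0.0
```

```bash
python3 - <<'E'
from tray import *
plan((.546,-.3695,.027,96))
E
```

```text
at [ 0.5465 -0.3661  0.0762] psi 96.4 j6 -0.70 w 0.0855 F 0.0 clk 49.8 ft [-0.3  0.1  0.1]
-> [ 5.460e-01 -3.695e-01  2.700e-02  9.600e+01] roll 0.006  tx 0.05 ty -0.17 tz 2.46
```

apply_moves:
  commands:
    - [0.05, -0.15, 0.8, 0.006]
    - [0, 0, 0.7, 0]
    - [0, 0, 0.5, 0]
    - [0, 0, 0.3, 0]
    - [0, 0, 0.16, 0]

```text
clock: 50.22
eef_pos: [0.5463, -0.37, 0.0275]
tool_rot: [-0.052, 0.999, 0.0, -0.0]
ft_force: [0.4, 0.5, -0.5]
grip_width: 0.0856
grasp_force: 0.0
```

apply_moves:
  commands:
    - [0, 0, 0, 0]
    - [0, 0, 0, 0]
    - [0, 0, 0, 0]
    - [0, 0, 0, 0]
    - [0, 0, 0, 0]
  claw: 1

```text
clock: 50.63
eef_pos: [0.5478, -0.3725, 0.0323]
tool_rot: [-0.052, 0.999, -0.002, 0.002]
ft_force: [-3.0, 0.2, 12.6]
grip_width: 0.0313
grasp_force: 60.4
```

apply_moves:
  commands:
    - [0, 0, 0, 0]
    - [0, 0, 0, 0]
    - [0, 0, -0.3, 0]
    - [0, 0, -0.4, 0]
    - [0, 0, -0.4, 0]

```text
clock: 51.05
eef_pos: [0.5463, -0.3707, 0.0506]
tool_rot: [-0.052, 0.999, 0.0, -0.0]
ft_force: [0.6, 0.3, -1.0]
grip_width: 0.0312
grasp_force: 59.3
```

```bash
python3 - <<'E'
from tray import *
plan((.546,-.3695,.1,176.8))
c=cam('side','s7.png');t=cam('top','t7.png')
a=cv2.resize(c['image'][110:190,220:320],None,fx=4,fy=4);b=cv2.resize(t['image'][110:190,300:400],None,fx=4,fy=4)
cv2.imwrite('pics/s7c.png',cv2.convertScaleAbs(np.hstack([a,b]),alpha=1.6))
E
```

```text
at [ 0.5463 -0.3707  0.0506] psi 95.9 j6 -0.70 w 0.0312 F 59.3 clk 51.0 ft [ 0.6  0.3 -1. ]
-> [ 5.460e-01 -3.695e-01  1.000e-01  1.768e+02] roll -1.348  tx -0.06 ty 0.02 tz -2.47
```

View pics/s7c.png

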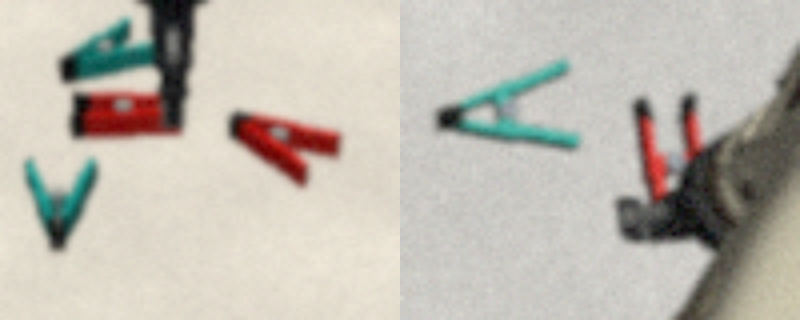

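The side and top views show the red clamp lifted, gripped by its handles, with the jaws open (tips at crop 640,105 and 688,105). I rotate it at a safe height and measure it in hand.

apply_moves:
  commands:
    - [0, 0, -1, 0]
    - [0, 0, -1, 0]
    - [0, 0, -0.4, -0.1]
    - [0, 0, 0, -0.1]
    - [0, 0, 0, -0.1]

```text
clock: 51.57
eef_pos: [0.547, -0.3711, 0.0989]
tool_rot: [-0.21, 0.978, -0.001, 0.001]
ft_force: [0.2, 0.2, -1.5]
grip_width: 0.0314
grasp_force: 59.4
```

apply_moves:
  commands:
    - [0, 0, 0, -0.1]
    - [0, 0, 0, -0.1]
    - [0, 0, 0, -0.1]
    - [0, 0, 0, -0.1]
    - [0, 0, 0, -0.1]

```text
clock: 51.98
eef_pos: [0.5463, -0.3706, 0.0974]
tool_rot: [-0.456, 0.89, 0.0, -0.0]
ft_force: [-0.5, 0.7, -1.1]
grip_width: 0.0314
grasp_force: 59.4
```

apply_moves:
  commands:
    - [0, 0, 0, -0.1]
    - [0, 0, 0, -0.1]
    - [0, 0, 0, -0.1]
    - [0, 0, 0, -0.1]
    - [0, 0, 0, -0.15]

```text
clock: 52.4
eef_pos: [0.5463, -0.3706, 0.0974]
tool_rot: [-0.678, 0.735, 0.0, -0.0]
ft_force: [0.6, -0.1, -0.7]
grip_width: 0.0312
grasp_force: 59.4
```

```bash
cat > cl.py <<'E'
from tray import *
EB=T(98,-155);EF=T(-98,-155)
def inhand(c,save):
    p,psi,o=state();d=np.array([np.cos(np.radians(psi-90)),np.sin(np.radians(psi-90))]);n=np.array([-d[1],d[0]])
    zt=p[2]-.030+.024
    u,v=proj(c,[*(p[:2]+.075*d),zt])[0].astype(int)
    blk=hs(c['image'],(0,0,0),(180,255,60))
    for a,ce,m in comps(blk,5,(u-16,u+16,v-16,v+16)):
        P=ray(c,[ce],zt)[0][:2]-p[:2];print('pad',a,ce.round(1),'ahead %.1f side %.1f'%(P@d*1e3,P@n*1e3))
    cv2.imwrite('pics/'+save,cv2.convertScaleAbs(cv2.resize(c['image'][v-40:v+40,u-50:u+50],None,fx=5,fy=5),alpha=1.6))
E
python3 - <<'E'
from cl import *
g=EB-.135*TYv;f=EB-.059*TYv
plan((*g,.09,176.8),(*g,.058,176.8),(*f,.058,176.8))
inhand(cam('top'),'h1.png')
E
```

```text
at [ 0.5463 -0.3706  0.0974] psi 175.4 j6 -2.09 w 0.0312 F 59.4 clk 52.4 ft [ 0.6 -0.1 -0.7]
-> [ 6.340e-01 -1.231e-01  9.000e-02  1.768e+02] roll -0.023  tx -12.60 ty -3.68 tz 0.37
-> [ 6.340e-01 -1.231e-01  5.800e-02  1.768e+02] roll -0.000  tx 0.00 ty 0.00 tz 1.60
-> [ 6.382e-01 -4.720e-02  5.800e-02  1.768e+02] roll -0.000  tx -3.80 ty -0.00 tz -0.00
pad 14 [343.2 155.1] ahead 87.7 side -17.1
pad 8 [341.6 167.4] ahead 90.7 side 16.0
```

apply_moves:
  commands:
    - [0, 0, 0, -0.023]
    - [-0.97, -0.28, 0, 0]
    - [-0.97, -0.28, 0, 0]
    - [-0.97, -0.28, 0, 0]
    - [-0.97, -0.28, 0, 0]

```text
clock: 52.87
eef_pos: [0.5736, -0.2941, 0.0977]
tool_rot: [-0.684, 0.729, 0.0, -0.0]
ft_force: [0.1, -0.1, -0.7]
grip_width: 0.0315
grasp_force: 59.4
```

apply_moves:
  commands:
    - [-0.97, -0.28, 0, 0]
    - [-0.97, -0.28, 0, 0]
    - [-0.97, -0.28, 0, 0]
    - [-0.97, -0.28, 0, 0]
    - [-0.97, -0.28, 0, 0]

```text
clock: 53.28
eef_pos: [0.6076, -0.1986, 0.0978]
tool_rot: [-0.684, 0.729, 0.0, -0.0]
ft_force: [1.2, 0.5, -0.8]
grip_width: 0.0315
grasp_force: 59.4
```

apply_moves:
  commands:
    - [-0.97, -0.28, 0, 0]
    - [-0.97, -0.28, 0, 0]
    - [-0.97, -0.3, 0, 0]
    - [-0.97, -0.3, 0, 0]
    - [0, 0, 0.5, 0]

```text
clock: 53.7
eef_pos: [0.6382, -0.12, 0.0899]
tool_rot: [-0.686, 0.728, -0.001, 0.002]
ft_force: [0.5, -0.5, -0.1]
grip_width: 0.0313
grasp_force: 59.4
```

apply_moves:
  commands:
    - [0, 0, 0.7, 0]
    - [0, 0, 0.7, 0]
    - [0, 0, 0, 0]
    - [0, 0, 0, 0]
    - [0, 0, 0, 0]

```text
clock: 54.12
eef_pos: [0.6355, -0.124, 0.0603]
tool_rot: [-0.685, 0.729, -0.0, 0.0]
ft_force: [0.7, -0.1, -0.7]
grip_width: 0.0312
grasp_force: 59.5
```

```bash
python3 - <<'E'
from cl import *
f=EB-.064*TYv
plan((*f,.058,176.8))
t=cam('top','t8.png');inhand(t,'h2.png');c=cam('side','s8.png')
a=cv2.resize(t['image'][110:190,190:290],None,fx=4,fy=4);b=cv2.resize(c['image'][180:260,190:290],None,fx=4,fy=4)
cv2.imwrite('pics/h8.png',cv2.convertScaleAbs(np.hstack([a,b]),alpha=1.6))
E
```

```text
at [ 0.6355 -0.124   0.0603] psi 176.4 j6 -1.70 w 0.0312 F 59.5 clk 54.1 ft [ 0.7 -0.1 -0.7]
-> [ 6.380e-01 -5.220e-02  5.800e-02  1.768e+02] roll -0.006  tx -3.59 ty 0.08 tz 0.11
pad 13 [250.8 127.8] ahead 84.8 side -13.8
pad 10 [249.5 139. ] ahead 86.8 side 17.7
```

View pics/h8.png

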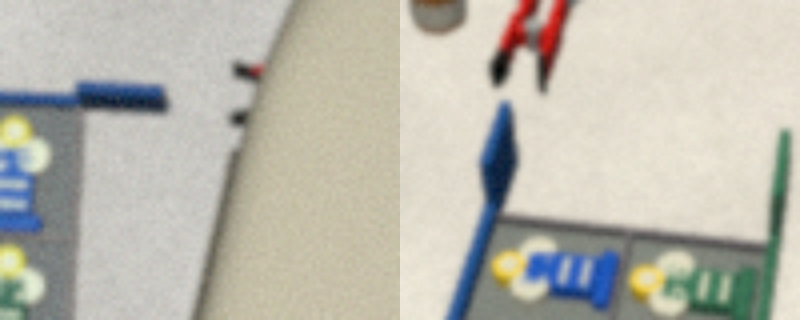

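The top crop shows the open jaw pads at (240,70) and (240,118), facing the ear end (165,98). The side crop shows the tips at (497,75) and (544,88), above and beyond the ear tip (505,105). I check the lateral alignment numerically.

```bash
python3 - <<'E'
from cl import *
c=bot.camera('side')
M=np.c_[TX,TYv]
for n,uv,z in(('L',(214.3,199.5),.042),('R',(226,202),.042),('ear',(216.3,206.3),.062)): print(n,((ray(c,[uv],z)[0][:2]-EB)@M*1e3).round(1))
print(proj(c,[*EB,.062]),proj(c,[*EB,.0]))
im=c['image']
# blue ear tip in side view
P=pts(hs(im,(100,90,30),(125,255,255))[:260]);P=P[(P[:,0]>195)&(P[:,0]<235)&(P[:,1]>190)];print('ear top pixel',P[P[:,1]<P[:,1].min()+2].mean(0))
E
```

```text
L [ 17.4 -37.4]
R [-18.7 -32. ]
ear [-1.8  8.6]
[[216.42209585 204.09164656]] [[218.37446642 219.29765031]]
ear top pixel [215.66666667 206.66666667]
```

apply_moves:
  commands:
    - [-0.4, 0.04, 0.1, -0.006]
    - [-0.4, 0, 0, 0]
    - [-0.4, 0, 0, 0]
    - [-0.4, 0, 0, 0]
    - [-0.4, 0, 0, 0]

```text
clock: 54.68
eef_pos: [0.6368, -0.0822, 0.058]
tool_rot: [-0.688, 0.726, 0.0, 0.0]
ft_force: [0.5, 0.9, -1.5]
grip_width: 0.0313
grasp_force: 59.4
```

apply_moves:
  commands:
    - [-0.4, 0, 0, 0]
    - [-0.4, 0, 0, 0]
    - [-0.4, 0, 0, 0]
    - [-0.3, 0, 0, 0]
    - [-0.3, 0, 0, 0]

```text
clock: 55.1
eef_pos: [0.6388, -0.0468, 0.0579]
tool_rot: [-0.688, 0.726, -0.0, -0.0]
ft_force: [0.0, -0.4, -1.7]
grip_width: 0.0312
grasp_force: 59.4
```

apply_moves:
  commands:
    - [0, 0, 0, 0]
    - [0, 0, 0, 0]
    - [0, 0, 0, 0]
    - [0, 0, 0, 0]
    - [0, 0, 0, 0]

```text
clock: 55.52
eef_pos: [0.6387, -0.0481, 0.0579]
tool_rot: [-0.687, 0.727, -0.0, -0.0]
ft_force: [-0.1, -0.2, -0.5]
grip_width: 0.0312
grasp_force: 59.5
```

```bash
python3 - <<'E'
from cl import *
plan((*(EB-.059*TYv),.058,176.8))
t=cam('top');c=cam('side')
a=cv2.resize(t['image'][110:190,190:290],None,fx=4,fy=4);b=cv2.resize(c['image'][180:260,190:290],None,fx=4,fy=4)
cv2.imwrite('pics/h9.png',cv2.convertScaleAbs(np.hstack([a,b]),alpha=1.6))
E
```

```text
at [ 0.6387 -0.0481  0.0579] psi 176.8 j6 -1.59 w 0.0312 F 59.5 clk 55.5 ft [-0.1 -0.2 -0.5]
-> [ 6.382e-01 -4.720e-02  5.800e-02  1.768e+02] roll 0.000  tx -0.05 ty 0.03 tz -0.00
```

View pics/h9.png

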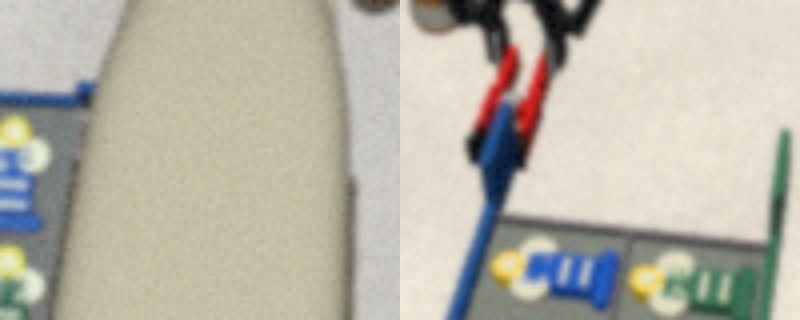

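The side crop shows the blue ear (500,150) between the open jaws, pads at (480,150) and (520,155), well past the free edge. I release.

apply_moves:
  commands:
    - [0, 0, 0, 0]
    - [0, 0, 0, 0]
    - [0, 0, 0, 0]
    - [0, 0, 0, 0]
    - [0, 0, 0, 0]
  claw: 0

```text
clock: 56.03
eef_pos: [0.639, -0.0477, 0.0581]
tool_rot: [-0.687, 0.726, -0.0, 0.0]
ft_force: [0.6, 0.4, 0.1]
grip_width: 0.0851
grasp_force: 0.0
```

apply_moves:
  commands:
    - [0, 0, -0.3, 0]
    - [0, 0, -0.5, 0]
    - [0, 0, -1, 0]
    - [0, 0, -1, 0]
    - [0, 0, -1, 0]

```text
clock: 56.45
eef_pos: [0.6389, -0.0476, 0.1358]
tool_rot: [-0.687, 0.726, -0.0, 0.0]
ft_force: [0.2, 0.2, 0.3]
grip_width: 0.0854
grasp_force: 0.0
```

apply_moves:
  commands:
    - [1, 0, 0, 0]
    - [1, 0, 0, 0]
    - [1, 0, 0, 0]
    - [1, 0, 0, 0]
    - [1, 0, 0, 0]

```text
clock: 56.87
eef_pos: [0.6336, -0.1484, 0.1355]
tool_rot: [-0.687, 0.726, -0.001, 0.001]
ft_force: [0.1, 0.1, -0.3]
grip_width: 0.0856
grasp_force: 0.0
```

```bash
python3 - <<'E'
from cl import *
t=cam('top','t10.png');C=clamps(t,(335,390,160,225))
p,h=C[0];a=np.radians(h);g=p-.038*np.array([np.cos(a),np.sin(a)]);plan((*g,.12,h+90),(*g,.032,h+90))
tray(t)
a=cv2.resize(t['image'][110:190,190:290],None,fx=4,fy=4);c=cam('side','s10.png');b=cv2.resize(c['image'][180:260,190:290],None,fx=4,fy=4)
cv2.imwrite('pics/h10.png',cv2.convertScaleAbs(np.hstack([a,b]),alpha=1.6))
# clamp on ear: red blob in top/side
im=t['image'];red=hs(im,(0,90,50),(9,255,255))|hs(im,(170,90,50),(180,255,255))
for ar,ce,m in comps(red,10,(200,290,110,190)): print('red top',ar,ce,((ray(t,[ce],.045)[0][:2]-EB)@np.c_[TX,TYv]*1e3).round(1))
im=c['image'];red=hs(im,(0,90,50),(9,255,255))|hs(im,(170,90,50),(180,255,255))
for ar,ce,m in comps(red,10,(190,260,160,260)): print('red side',ar,ce,((ray(c,[ce],.045)[0][:2]-EB)@np.c_[TX,TYv]*1e3).round(1))
E
```

```text
clamp pin [ 0.4504 -0.3578] from pads [ 0.4505 -0.3578] head -31.6 len 94.4
at [ 0.6332 -0.1526  0.1354] psi 176.6 j6 -1.75 w 0.0852 F 0.0 clk 56.9 ft [ 0.3 -2.1 -0.3]
-> [ 0.418  -0.3379  0.12   58.4281] roll 1.970  tx 4.32 ty -13.53 tz 0.77
-> [ 4.18000e-01 -3.37900e-01  3.20000e-02  5.84281e+01] roll -0.000  tx 0.00 ty 0.00 tz 4.40
head 60 [ 74.2 -44. ]
head 62 [-19.8  47.8]
head 63 [-19.  -45.1]
blue 284 x 92.4 111.8 mean [ 99.7 -27.2]
blue 191 x 3.0 58.1 mean [ 25.  -44.6]
green 481 x -101.2 -32.8 mean [-83.2 -35.1]
orange 219 x -90.9 -33.9 mean [-65.9  48.4]
red top 100 [243.39 128.52] [ 15.6 -30.4]
red top 104 [240.64423077 139.72115385] [-16.3 -24.3]
red side 63 [213.88888889 199.55555556] [ 17.5 -33.9]
red side 133 [224.54887218 204.69924812] [-17.9 -17.5]
```

apply_moves:
  commands:
    - [0, 0, 0, 0.1]
    - [0, 0, 0, 0.1]
    - [0, 0, 0, 0.1]
    - [0, 0, 0, 0.1]
    - [0, 0, 0, 0.1]

```text
clock: 57.38
eef_pos: [0.6336, -0.1467, 0.1349]
tool_rot: [-0.474, 0.881, -0.0, 0.001]
ft_force: [-0.9, -0.3, 1.1]
grip_width: 0.0854
grasp_force: 0.0
```

apply_moves:
  commands:
    - [0, 0, 0, 0.1]
    - [0, 0, 0, 0.1]
    - [0, 0, 0, 0.1]
    - [0, 0, 0, 0.1]
    - [0, 0, 0, 0.1]

```text
clock: 57.8
eef_pos: [0.6336, -0.1466, 0.1349]
tool_rot: [-0.23, 0.973, -0.0, 0.001]
ft_force: [0.6, -0.1, 0.2]
grip_width: 0.0851
grasp_force: 0.0
```

apply_moves:
  commands:
    - [0, 0, 0, 0.1]
    - [0, 0, 0, 0.1]
    - [0, 0, 0, 0.1]
    - [0, 0, 0, 0.1]
    - [0, 0, 0, 0.1]

```text
clock: 58.22
eef_pos: [0.6336, -0.1465, 0.1349]
tool_rot: [0.03, 1.0, 0.0, 0.001]
ft_force: [-0.4, -0.4, -0.7]
grip_width: 0.0854
grasp_force: 0.0
```

apply_moves:
  commands:
    - [0, 0, 0, 0.1]
    - [0, 0, 0, 0.1]
    - [0, 0, 0, 0.1]
    - [0, 0, 0, 0.1]
    - [0, 0, 0, 0.08]

```text
clock: 58.63
eef_pos: [0.6336, -0.1466, 0.1349]
tool_rot: [0.277, 0.961, 0.0, 0.0]
ft_force: [0.2, 0.0, 0.6]
grip_width: 0.0857
grasp_force: 0.0
```

```bash
python3 - <<'E'
from cl import *
plan((.4187,-.3372,.12,57.8),(.4187,-.3372,.032,57.8))
E
```

```text
at [ 0.6336 -0.1466  0.1349] psi 57.8 j6 0.33 w 0.0857 F 0.0 clk 58.6 ft [0.2 0.  0.6]
-> [ 0.4187 -0.3372  0.12   57.8   ] roll 0.000  tx 4.01 ty -13.79 tz 0.75
-> [ 4.187e-01 -3.372e-01  3.200e-02  5.780e+01] roll -0.000  tx 0.00 ty 0.00 tz 4.40
```

apply_moves:
  commands:
    - [0.29, -0.98, 0, 0]
    - [0.29, -0.98, 0, 0]
    - [0.29, -0.98, 0, 0]
    - [0.29, -0.98, 0, 0]
    - [0.29, -0.98, 0, 0]

```text
clock: 59.05
eef_pos: [0.5566, -0.215, 0.1349]
tool_rot: [0.275, 0.962, 0.0, 0.001]
ft_force: [0.9, 0.2, 0.3]
grip_width: 0.0854
grasp_force: 0.0
```

apply_moves:
  commands:
    - [0.29, -0.98, 0, 0]
    - [0.29, -0.98, 0, 0]
    - [0.29, -0.98, 0, 0]
    - [0.29, -0.98, 0, 0]
    - [0.29, -0.98, 0, 0]

```text
clock: 59.47
eef_pos: [0.4802, -0.2831, 0.135]
tool_rot: [0.275, 0.962, 0.0, 0.001]
ft_force: [-0.0, -0.4, 0.4]
grip_width: 0.0858
grasp_force: 0.0
```

apply_moves:
  commands:
    - [0.29, -1, 0, 0]
    - [0.29, -1, 0, 0]
    - [0.29, -1, 0, 0]
    - [0.24, -0.99, 0, 0]
    - [0, 0, 0.8, 0]

```text
clock: 59.88
eef_pos: [0.4194, -0.3423, 0.1217]
tool_rot: [0.277, 0.961, -0.002, 0.003]
ft_force: [0.9, -0.1, 0.8]
grip_width: 0.0851
grasp_force: 0.0
```

apply_moves:
  commands:
    - [0, 0, 0.9, 0]
    - [0, 0, 0.9, 0]
    - [0, 0, 0.5, 0]
    - [0, 0, 0, 0]
    - [0, 0, 0, 0]

```text
clock: 60.3
eef_pos: [0.4195, -0.3386, 0.0721]
tool_rot: [0.275, 0.961, 0.0, -0.0]
ft_force: [0.1, 0.3, 1.4]
grip_width: 0.0856
grasp_force: 0.0
```

```bash
python3 - <<'E'
from cl import *
plan((.4187,-.3372,.032,57.8))
E
```

```text
at [ 0.4195 -0.3386  0.0721] psi 58.1 j6 -0.12 w 0.0856 F 0.0 clk 60.3 ft [0.1 0.3 1.4]
-> [ 4.187e-01 -3.372e-01  3.200e-02  5.780e+01] roll 0.005  tx 0.07 ty 0.04 tz 2.01
```

apply_moves:
  commands:
    - [0.07, 0.04, 0.7, 0.005]
    - [0, 0, 0.6, 0]
    - [0, 0, 0.4, 0]
    - [0, 0, 0.2, 0]
    - [0, 0, 0.1, 0]

```text
clock: 60.72
eef_pos: [0.4188, -0.3376, 0.0321]
tool_rot: [0.278, 0.961, -0.0, 0.0]
ft_force: [0.6, -0.7, 0.3]
grip_width: 0.0851
grasp_force: 0.0
```

apply_moves:
  commands:
    - [0, 0, 0, 0]
    - [0, 0, 0, 0]
    - [0, 0, 0, 0]
    - [0, 0, 0, 0]
    - [0, 0, 0, 0]
  claw: 1

```text
clock: 61.13
eef_pos: [0.4195, -0.3387, 0.035]
tool_rot: [0.278, 0.961, -0.001, 0.002]
ft_force: [-3.5, 2.1, 11.7]
grip_width: 0.031
grasp_force: 59.2
```

apply_moves:
  commands:
    - [0, 0, 0, 0]
    - [0, 0, 0, 0]
    - [0, 0, -0.3, 0]
    - [0, 0, -0.7, 0]
    - [0, 0, -1, 0]

```text
clock: 61.55
eef_pos: [0.4173, -0.3367, 0.0713]
tool_rot: [0.278, 0.961, 0.001, -0.002]
ft_force: [-0.9, 0.2, -0.2]
grip_width: 0.031
grasp_force: 59.6
```

apply_moves:
  commands:
    - [0, 0, -0.8, 0]
    - [0, 0, -0.6, 0]
    - [0, 0, 0, -0.1]
    - [0, 0, 0, -0.1]
    - [0, 0, 0, -0.1]

```text
clock: 61.97
eef_pos: [0.4187, -0.3378, 0.1007]
tool_rot: [0.122, 0.993, -0.0, 0.001]
ft_force: [-0.7, 0.1, -1.0]
grip_width: 0.0308
grasp_force: 59.5
```

apply_moves:
  commands:
    - [0, 0, 0, -0.1]
    - [0, 0, 0, -0.1]
    - [0, 0, 0, -0.1]
    - [0, 0, 0, -0.1]
    - [0, 0, 0, -0.1]

```text
clock: 62.38
eef_pos: [0.4185, -0.3376, 0.1002]
tool_rot: [-0.14, 0.99, -0.0, 0.0]
ft_force: [-0.0, 0.4, -0.2]
grip_width: 0.031
grasp_force: 59.5
```

apply_moves:
  commands:
    - [0, 0, 0, -0.1]
    - [0, 0, 0, -0.1]
    - [0, 0, 0, -0.1]
    - [0, 0, 0, -0.1]
    - [0, 0, 0, -0.1]

```text
clock: 62.8
eef_pos: [0.4185, -0.3377, 0.1002]
tool_rot: [-0.391, 0.92, -0.0, 0.0]
ft_force: [-0.1, 0.0, -0.6]
grip_width: 0.0311
grasp_force: 59.5
```

apply_moves:
  commands:
    - [0, 0, 0, -0.1]
    - [0, 0, 0, -0.1]
    - [0, 0, 0, -0.1]
    - [0, 0, 0, -0.1]
    - [0, 0, 0, -0.1]

```text
clock: 63.22
eef_pos: [0.4185, -0.3377, 0.1002]
tool_rot: [-0.616, 0.788, -0.0, 0.0]
ft_force: [-0.5, -0.8, -0.4]
grip_width: 0.0307
grasp_force: 59.5
```

apply_moves:
  commands:
    - [0, 0, 0, -0.1]
    - [0, 0, 0, -0.08]
    - [0, 0, 0, 0]
    - [0, 0, 0, 0]
    - [0, 0, 0, 0]

```text
clock: 63.63
eef_pos: [0.4185, -0.3377, 0.1001]
tool_rot: [-0.685, 0.729, -0.0, 0.0]
ft_force: [0.2, 0.4, -1.3]
grip_width: 0.0309
grasp_force: 59.5
```

```bash
python3 - <<'E'
from cl import *
g=EF-.137*TYv;f=EF-.059*TYv
plan((*g,.1,176.8),(*g,.062,176.8),(*f,.062,176.8))
t=cam('top','t11.png');inhand(t,'h11.png')
E
```

```text
at [ 0.4185 -0.3377  0.1001] psi 176.4 j6 -2.19 w 0.0309 F 59.5 clk 63.6 ft [ 0.2  0.4 -1.3]
-> [ 4.382e-01 -1.140e-01  1.000e-01  1.768e+02] roll -0.006  tx -11.22 ty -0.36 tz 0.00
-> [ 4.382e-01 -1.140e-01  6.200e-02  1.768e+02] roll -0.000  tx 0.00 ty 0.00 tz 1.90
-> [ 4.426e-01 -3.610e-02  6.200e-02  1.768e+02] roll -0.000  tx -3.90 ty -0.00 tz -0.00
pad 9 [331.9 203.8] ahead 89.1 side -17.5
```

apply_moves:
  commands:
    - [-0.94, -0.03, 0, -0.006]
    - [-0.94, -0.03, 0, 0]
    - [-0.94, -0.03, 0, 0]
    - [-0.94, -0.03, 0, 0]
    - [-0.94, -0.03, 0, 0]

```text
clock: 64.1
eef_pos: [0.4266, -0.2432, 0.1]
tool_rot: [-0.687, 0.726, -0.0, 0.0]
ft_force: [0.2, 0.4, -1.1]
grip_width: 0.031
grasp_force: 59.5
```

apply_moves:
  commands:
    - [-0.94, -0.03, 0, 0]
    - [-0.94, -0.03, 0, 0]
    - [-0.94, -0.03, 0, 0]
    - [-0.94, -0.03, 0, 0]
    - [-0.94, -0.03, 0, 0]

```text
clock: 64.52
eef_pos: [0.4348, -0.1494, 0.1001]
tool_rot: [-0.687, 0.726, -0.0, 0.0]
ft_force: [0.0, 0.5, 0.4]
grip_width: 0.031
grasp_force: 59.5
```

apply_moves:
  commands:
    - [-0.94, -0.03, 0, 0]
    - [-0.88, -0.03, 0, 0]
    - [0, 0, 0.8, 0]
    - [0, 0, 0.8, 0]
    - [0, 0, 0.3, 0]

```text
clock: 64.93
eef_pos: [0.4369, -0.1133, 0.0606]
tool_rot: [-0.688, 0.726, 0.001, -0.001]
ft_force: [0.0, -0.1, -0.4]
grip_width: 0.031
grasp_force: 59.6
```

apply_moves:
  commands:
    - [0, 0, 0, 0]
    - [0, 0, 0, 0]
    - [0, 0, 0, 0]
    - [0, 0, 0, 0]
    - [0, 0, 0, 0]

```text
clock: 65.35
eef_pos: [0.4385, -0.1143, 0.0626]
tool_rot: [-0.688, 0.726, -0.001, 0.0]
ft_force: [0.4, -0.6, -0.9]
grip_width: 0.0309
grasp_force: 59.6
```

```bash
cat > chk.py <<'E'
from cl import *
def chk(E):
    M=np.c_[TX,TYv];t=cam('top');c=cam('side')
    for n,cc in(('top',t),('side',c)):
        u,v=proj(cc,[*(E-.05*TYv),.045])[0].astype(int);im=cc['image'];roi=(max(u-30,0),u+30,v-30,v+25)
        red=hs(im,(0,90,45),(9,255,255))|hs(im,(170,90,45),(180,255,255))
        for a,ce,m in comps(red,6,roi):print(n,'red',a,((ray(cc,[ce],.045)[0][:2]-E)@M*1e3).round(1))
        blk=hs(im,(0,0,0),(180,255,50))
        for a,ce,m in comps(blk,4,roi):
            P=(ray(cc,pts(m),.045)[:,:2]-E)@M*1e3;print(n,'blk',a,ce.round(),P.mean(0).round(1),'y',P[:,1].min().round(),P[:,1].max().round())
        gr=hs(im,(60,50,30),(90,255,120))
        for a,ce,m in comps(gr,15,roi):
            P=pts(m);e=P[P[:,0]>P[:,0].max()-2] if n=='top' else P[P[:,1]<P[:,1].min()+2]
            print(n,'green tip',a,e.mean(0),((ray(cc,[e.mean(0)],.062)[0][:2]-E)@M*1e3).round(1))
E
python3 - <<'E'
from chk import *
plan((*(EF-.059*TYv),.062,176.8));chk(EF)
E
```

```text
at [ 0.4385 -0.1143  0.0626] psi 176.9 j6 -1.77 w 0.0309 F 59.6 clk 65.3 ft [ 0.4 -0.6 -0.9]
-> [ 4.426e-01 -3.610e-02  6.200e-02  1.768e+02] roll 0.001  tx -3.92 ty 0.01 tz 0.03
top red 28 [ 17.  -73.7]
top red 22 [-14.5 -70.8]
top green tip 25 [225.5 204.5] [-1.4  6.8]
side red 73 [  13.7 -101.8]
side red 73 [ -12.1 -102.1]
side blk 42 [282. 175.] [  30.4 -172.2] y -188.0 -139.0
side blk 59 [301. 175.] [ -29.5 -179.6] y -198.0 -141.0
side blk 11 [282. 203.] [ 17.7 -46.7] y -60.0 -35.0
side blk 8 [293. 204.] [-15.3 -46. ] y -60.0 -32.0
side green tip 33 [285.66666667 213.66666667] [0.7 9.6]
```

Both views put the jaws symmetric about the front ear to within about 1 mm. I advance, release and back off.

apply_moves:
  commands:
    - [-0.4, 0.05, 0, 0]
    - [-0.4, 0, 0, 0]
    - [-0.4, 0, 0, 0]
    - [-0.4, 0, 0, 0]
    - [-0.4, 0, 0, 0]

```text
clock: 65.87
eef_pos: [0.439, -0.0728, 0.0619]
tool_rot: [-0.688, 0.726, 0.0, -0.0]
ft_force: [0.1, 0.1, -1.7]
grip_width: 0.0312
grasp_force: 59.6
```

apply_moves:
  commands:
    - [-0.4, 0, 0, 0]
    - [-0.4, 0, 0, 0]
    - [-0.4, 0, 0, 0]
    - [-0.4, 0, 0, 0]
    - [-0.32, 0, 0, 0]

```text
clock: 66.28
eef_pos: [0.4412, -0.0346, 0.0619]
tool_rot: [-0.688, 0.726, 0.0, 0.0]
ft_force: [0.1, 0.0, -0.0]
grip_width: 0.0312
grasp_force: 59.6
```

apply_moves:
  commands:
    - [0, 0, 0, 0]
    - [0, 0, 0, 0]
    - [0, 0, 0, 0]
    - [0, 0, 0, 0]
    - [0, 0, 0, 0]

```text
clock: 66.7
eef_pos: [0.4411, -0.036, 0.0619]
tool_rot: [-0.687, 0.726, -0.0, -0.0]
ft_force: [0.5, -0.8, -1.3]
grip_width: 0.0311
grasp_force: 59.6
```

```bash
python3 - <<'E'
from chk import *
plan((*(EF-.059*TYv),.062,176.8));chk(EF)
E
```

```text
at [ 0.4411 -0.036   0.0619] psi 176.9 j6 -1.60 w 0.0311 F 59.6 clk 66.7 ft [ 0.5 -0.8 -1.3]
-> [ 4.426e-01 -3.610e-02  6.200e-02  1.768e+02] roll 0.001  tx 0.00 ty -0.07 tz -0.00
side red 81 [ 12.7 -24.8]
side red 83 [-13.7 -22.5]
side blk 683 [290. 182.] [   2.9 -142.9] y -196.0 -58.0
side blk 15 [279. 223.] [15.8 31.6] y 19.0 42.0
side blk 5 [291. 224.] [-16.5  29.8] y 22.0 37.0
side green tip 31 [285.66666667 213.66666667] [0.7 9.6]
```

apply_moves:
  commands:
    - [0, 0, 0, 0]
    - [0, 0, 0, 0]
    - [0, 0, 0, 0]
    - [0, 0, 0, 0]
    - [0, 0, 0, 0]
  claw: 0

```text
clock: 67.22
eef_pos: [0.4412, -0.0357, 0.062]
tool_rot: [-0.688, 0.726, -0.0, 0.0]
ft_force: [0.4, 0.2, -0.2]
grip_width: 0.0852
grasp_force: 0.0
```

apply_moves:
  commands:
    - [0, 0, -0.3, 0]
    - [0, 0, -0.5, 0]
    - [0, 0, -1, 0]
    - [0, 0, -1, 0]
    - [0, 0, -1, 0]

```text
clock: 67.63
eef_pos: [0.4408, -0.0356, 0.139]
tool_rot: [-0.688, 0.726, 0.0, -0.0]
ft_force: [0.5, -0.1, 0.6]
grip_width: 0.0855
grasp_force: 0.0
```

apply_moves:
  commands:
    - [1, 0, -0.5, 0]
    - [1, 0, -0.5, 0]
    - [1, 0, -0.5, 0]
    - [1, 0, -0.5, 0]
    - [1, 0, 0, 0]

```text
clock: 68.05
eef_pos: [0.4368, -0.1367, 0.1805]
tool_rot: [-0.688, 0.726, -0.002, 0.001]
ft_force: [0.8, -0.9, 0.4]
grip_width: 0.0853
grasp_force: 0.0
```

apply_moves:
  commands:
    - [1, 0, 0, 0]
    - [1, 0, 0, 0]
    - [1, 0, 0, 0]
    - [1, 0, 0, 0]
    - [1, 0, 0, 0]

```text
clock: 68.47
eef_pos: [0.4301, -0.2363, 0.1784]
tool_rot: [-0.688, 0.726, -0.0, 0.0]
ft_force: [0.5, 0.4, 0.7]
grip_width: 0.0855
grasp_force: 0.0
```

apply_moves:
  commands:
    - [0, 0, 0, 0]
    - [0, 0, 0, 0]
    - [0, 0, 0, 0]
    - [0, 0, 0, 0]
    - [0, 0, 0, 0]

```text
clock: 68.88
eef_pos: [0.4304, -0.2345, 0.178]
tool_rot: [-0.688, 0.725, 0.0, 0.0]
ft_force: [-0.3, -0.6, 0.7]
grip_width: 0.0853
grasp_force: 0.0
```

```bash
python3 - <<'E'
from chk import *
plan();chk(EF);print('--');chk(EB);t=cam('top');tray(t);c=cam('side')
a=cv2.resize(t['image'][110:230,75:275],None,fx=2,fy=2);b=cv2.resize(c['image'][180:300,180:310],None,fx=3,fy=3)
W=np.zeros((600,400,3),np.uint8);W[:240]=a;W[240:600,:390]=b
cv2.imwrite('pics/end.png',cv2.convertScaleAbs(W,alpha=1.5))
E
```

```text
at [ 0.4304 -0.2345  0.178 ] psi 177.0 j6 -2.02 w 0.0853 F 0.0 clk 68.9 ft [-0.3 -0.6  0.7]
top red 97 [ 15.3 -28.2]
top red 86 [-15.9 -28.9]
top blk 7 [222. 206.] [-5.9 17.9] y 12.0 23.0
top green tip 33 [226.33333333 204.33333333] [-0.9  4.6]
side red 95 [ 15.4 -19.1]
side red 104 [-15.3 -16.4]
side blk 8 [287. 225.] [-5.8 35.4] y 31.0 39.0
side green tip 32 [286.  213.5] [-0.1  8.9]
--
top red 98 [ 15.6 -30.4]
top red 106 [-16.4 -25.5]
top blk 26 [224. 136.] [-6.5 21.8] y 6.0 34.0
side red 60 [ 17.7 -33.7]
side red 135 [-18.  -17.1]
side blk 25 [234. 168.] [ -11.  -184.8] y -196.0 -170.0
side blk 44 [217. 216.] [-6.6 30.3] y 2.0 45.0
head 61 [ 74.5 -43.8]
head 64 [-19.9  47.7]
head 64 [-18.5 -45.3]
blue 284 x 92.2 111.8 mean [ 99.7 -27.2]
blue 194 x 2.9 58.1 mean [ 25.1 -44.6]
green 481 x -102.2 -32.8 mean [-83.4 -37.1]
orange 217 x -90.9 -33.9 mean [-66.   48.4]
```

View pics/end.png

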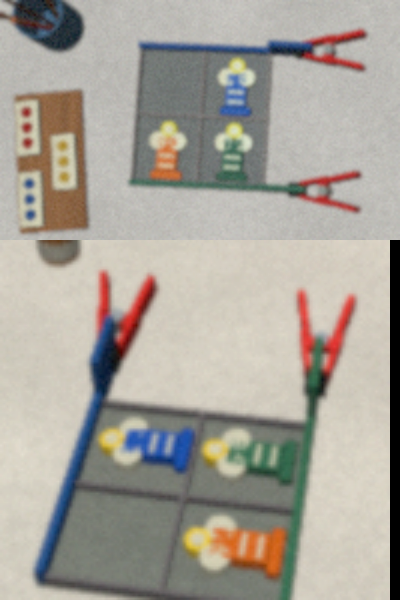

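The final picture shows both red clamps gripping their ears, at (305,48) and (300,188) in the top half. The three angels lie in their own compartments with heads towards the blue rail, and the three plaques are flat on the board. I hand the job in.

```bash
python3 -c "
from workcell import bot
print(bot.job_done())"
```

```text
the job is handed in; nothing more can be done
None
```

I handed the job in at 69 s of the 210 s allowed (no verdict came back): the last pictures show three plaques flat on the board, three angels in their own compartments with heads to the blue rail, and a red clamp gripping each ear.

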